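# Refit the drive pulley of a grain mill on its key

## Task

Refit the drive pulley on the bench mill: drop the loose key into the slot of the shaft and seat it fully down, feeling for the slot because the shaft may be turned a little, then take the pulley from its V-block and slide it on, long boss first and keyway over the key, until it is home against the shaft's shoulder. Ease both in gently with light hand force, never forcing a part that catches, then let go. Leave the sieve, the jar and the straightedge where they are.

Things in the scene. Friction and masses are not known exactly. Their poses are not given: they have to be found in the camera images.
- mill: White bench roller mill with a conical hopper, fixed to the bench, its belt guard off. Origin on the bench (z = 0) right under the shoulder of its bare steel drive shaft, z up. The shaft points along the mill's -y, level, its axis 105 mm above the bench. Behind the shoulder (+y): collar 40 mm in diameter, 41 mm long, then a grey bearing housing, 66 mm in diameter; from y = 100 mm the mill's body.
- shoulder (a point): On the shaft's axis in the plane of the shoulder, 105 mm above the bench; fixed to the mill, axes as the mill's. From here outwards (-y) runs the pulley's seat: 30 mm in diameter, 46 mm long, the last 4 mm tapering to 26 mm. The shaft turns in its bearings with a slight drag (0.08 N m, about 6 N across the key) and stays where it is left.
- shaft_end (a point): On the shaft's axis at the end face of its tip, 46 mm out (-y) from the shoulder; fixed to the mill, axes as the mill's.
- slot_mid (a point): Fixed to the mill: straight above the shaft's axis at its crown, 120 mm up, 21 mm out (-y) from the shoulder, at the middle of the slot's length. Slot: 11 mm wide, 35 mm long, closed at both ends, floor 10 mm from the axis (5 mm below the crown). The shaft's turn is NOT measured: the slot was left up to 15 degrees off straight up, either way, so its mouth is up to 4 mm aside (mill's x).
- key_center (a point): Centre of the loose key, a square-edged dark steel bar 10 mm wide (x), 32 mm long (y), 8 mm high (z), 21 g. It lies flat on the bench, centre 4 mm up. Seated it lies along the shaft, underside 10 mm and top 18 mm from the axis, so 3 mm stand proud of the crown; play in the slot 0.5 mm each side, 1.5 mm each end. Held in the slot's mouth it can turn the shaft.
- pulley_hub (a point): Centre of the grey aluminium two-groove pulley, on the bore's axis, half-way along the 40 mm hub. y: bore axis, +y the long-boss end that goes on first; z: to the keyway. Rim 80 mm in diameter, from y = -18 to +10 mm, flat faces; bosses 48 mm in diameter stand out 10 mm at +y, 2 mm at -y. 0.34 to 0.53 kg. In the V-block it stands upright, this point 68.6 mm above the bench, keyway up.
- pulley_inner (a point): On the bore's axis in the end face of the long boss, 20 mm to +y from the hub's centre, axes as the pulley's; home, it meets the shoulder. Bore 31.5 mm with a keyway right through, 11.4 mm wide, its top 19.2 mm from the axis; mouths chamfered 1.5 mm. Lined up, it slides on with less than 15 N; up against the key's end or tilted, it catches.
- vblock: Wooden V-block, 80 mm (x) by 26 mm (y) by 45 mm high, fixed to the bench; the pulley stands in it with its axis along y, its hub's centre 0 to 8 mm to +y of the block's middle, long boss at +y. Origin at the centre of its underside.
- sieve: Bystander: round steel test sieve, 100 mm diameter, 45 mm high. Origin at the centre of its underside.
- jar: Bystander: jar of grain with a white cap, 60 mm diameter, 85 mm high. Origin at the centre of its underside.
- straightedge: Bystander: wooden straightedge lying flat, 30 mm (x) by 220 mm (y) by 6 mm. Origin at the centre of its underside.

How it is judged:
By the outcome, as a careful person would: the job done as asked, in the order asked, and still so for the second after the job is handed in, with the robot touching nothing.
It also fails if it takes over 72 s, if anything falls off the work surface, if the arm or the gripper's body presses on something with over 40 N, if the wrist force passes 120 N, or if a joint passes its speed limit or range.

## Robot

A 6-joint arm with a two-finger parallel gripper is mounted at the origin on the work surface. World frame = base frame: x ahead of the robot, y to its left, z up, the work surface at z = 0. Lengths are in m, angles in rad, forces in N, time in s.
With the tool pointing down it reaches from about 0.225 to 0.875 m from the base axis. Payload 3.4 kg.
Tool frame: the origin (TCP) lies midway between the tips of the shut fingers; the grasp point (between the pads) lies 19 mm behind it; x points along the fingers, y is the direction in which the jaws open and shut, and the axes are right-handed (so a half turn about x gives the same grasp; the last joint's range is limited). The gripper opens to 85 mm and grips with 20 to 120 N. Pads are 22 mm wide; open, the fingers measure 114 mm over their backs; the gripper's body (76 mm by 85 mm) begins 54 mm behind the grasp point. The pads swing forward as they close: fully open they stand 13 mm farther back than shut.
Start: joints at [1.193, 0.276, 1.505, -0, 1.361, -0.121], TCP at [0.146, 0.556, 0.231] pointing down, gripper open.
Joint ranges: [-2.89, 2.89], [-0.75, 2.08], [0.22, 2.7], [-1.18, 4.32], [0.11, 2.71], [-2.7, 2.7]. Speed limits (rad/s): [2.57, 2.57, 3.14, 3.14, 3.14, 3.14].

## Interface

Orientations are given as a unit quaternion [w, x, y, z].
In Python, from rig import manip, get_image, get_calibration, ticket gives the robot as it stands. The module is installed in compiled form; this text tells all that it offers.
- The arm moves only by the tool arm_command, never from a script. Its argument "series" is text: rows parted by semicolons, each of 7 numbers parted by spaces: the shift along the tool's x, y, z in units of 0.1 m (1.0 is 0.1 m), then the turn, a rotation vector about the tool's x, y, z in units of pi rad (1.0 is pi rad), then the opening, from -1 (shut) to 1 (fully open), so that 0 is half open. In form: tx ty tz rx ry rz claw; .... A call has 1 to 12 rows; each row shifts and turns the commanded pose from where the row before left it, along the tool's axes as they then stand; what a row does not reach is not made up. A row lasts 1/12 s, in which the tool goes at most 41.7 mm and 7.16 degrees, less where a joint would pass 70% of its speed; a pose out of reach is approached as far as the arm can. A call with a number of a shift or a turn outside -1 to 1 is refused whole. A call with a gripper value outside its range is refused whole. The fingers move at their own pace and stop on an object; "squeeze" is the grip in N (left out, the last holds). Time passes only in rows, so rows that do not move let the fingers close. It gives the time, the measured TCP pose, the force and the opening at its end, in the units of the state.
- manip.get_state(): the state, without advancing time (a new reading comes with each control period).
- get_image(name): name is "side" or "top"; returns the picture (480x640x3 uint8, red, green, blue); there is no depth.
- get_calibration(name): a dict with "fx", "fy", "cx", "cy" (pixels), "D" ([k1, k2, p1, p2, k3] as OpenCV has them; the pictures are not rectified), "cam_to_world" (4x4, takes a point from camera to world coordinates). Camera axes: x right, y down, z forward; pixel columns grow to the right and rows downward; lengths in m; the calibration is good to about 2 mm. A picture is of the moment at which its call begins. get_calibration takes no time and is no camera call.
- ticket.sign_off(): hands the job in, once; it reports no verdict.
The state is a dict: "clock": time; "qpos": joint angles; "qd": joint speeds; "effort": joint torques, N m; "position": TCP position; "ee_rot": TCP orientation; "contact_force": force on the tool from outside, world axes, zero at the start; "moment": the same for the moment, N m; "width": finger opening in m.
Only numpy, scipy, OpenCV 4.12 (cv2) and the standard library are available. Lean on these libraries where they do the work, as an engineer would, in place of code of your own. Each camera call takes 0.05 s, during which the arm holds its last target. There are 200 camera calls.

## Working session

There is one attempt and no reset: what is moved stays moved. The work goes in short steps, Python scripts to look and compute and a tool call to move; the robot and the scene stay as the last step left them, time stands still between calls to the robot, and variables do not carry over. Pictures are saved under pics/ and viewed, about 8 in all and at most 12, crops included, and the job is handed in when it is done.

Besides the shell and the picture viewer there is one more tool, called after "Emit:" by a JSON object that holds its "method" and its "body", one argument or row to a line. arm_command: Moves the arm, as the interface text tells. Shifts and turns lie within -1 to 1; 1 stands for 0.1 m of shift or pi rad of turn. Its arguments: {"type":"object","properties":{"series":{"type":"string"},"squeeze":{"type":"number"}},"required":["series"]}

```bash
mkdir -p pics; python3 - <<'E'
from rig import manip,get_image,get_calibration
import cv2,numpy as np
for n in("side","top"):
    im=get_image(n);cv2.imwrite(f"pics/{n}0.png",im[:,:,::-1])
    c=get_calibration(n);print(n,{k:(np.round(v,4).tolist()) for k,v in c.items()})
s=manip.get_state();print(s)
E
```

```text
side {'fx': 589.1968, 'fy': 589.1968, 'cx': 327.4879, 'cy': 244.3787, 'D': [-0.1823, 0.0, 0.0, 0.0, 0.0], 'cam_to_world': [[0.8534, -0.3848, 0.3516, 0.2622], [-0.5212, -0.6421, 0.5622, -0.6677], [0.0095, -0.663, -0.7485, 0.7804], [0.0, 0.0, 0.0, 1.0]]}
top {'fx': 466.2114, 'fy': 466.2114, 'cx': 313.9683, 'cy': 247.671, 'D': [0.0254, 0.0, 0.0, 0.0, 0.0], 'cam_to_world': [[-0.0124, -0.9909, 0.1343, 0.4683], [-0.9989, 0.0182, 0.0426, -0.1726], [-0.0446, -0.1337, -0.99, 0.8152], [0.0, 0.0, 0.0, 1.0]]}
{'clock': 0.1, 'qpos': array([ 1.19300057e+00,  2.76560911e-01,  1.50598498e+00,  1.32837996e-05,
        1.36070323e+00, -1.20983789e-01]), 'qd': array([-2.79338951e-06, -2.79714724e-03, -3.23555546e-03, -2.55607587e-04,
        2.44976085e-04, -3.56283549e-04]), 'effort': array([ 1.28094416e-03, -4.17700446e+01, -2.46404886e+01, -1.49204589e-04,
        5.97257880e-03,  2.85385266e-05]), 'position': array([0.14587077, 0.55571682, 0.23051817]), 'ee_rot': array([ 0.701136  ,  0.08998198,  0.70143399, -0.09111478]), 'contact_force': array([0.21783557, 0.36299629, 0.27668502]), 'moment': array([-0.00444718, -0.02529512, -0.07697901]), 'width': 0.08571518255630249}
```

View pics/side0.png

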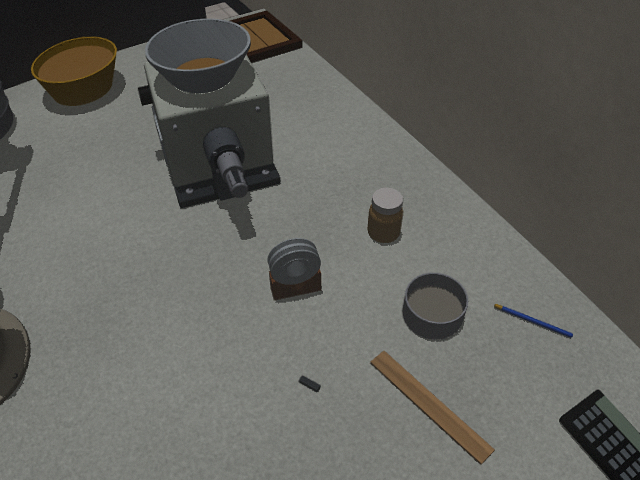

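View pics/top0.png

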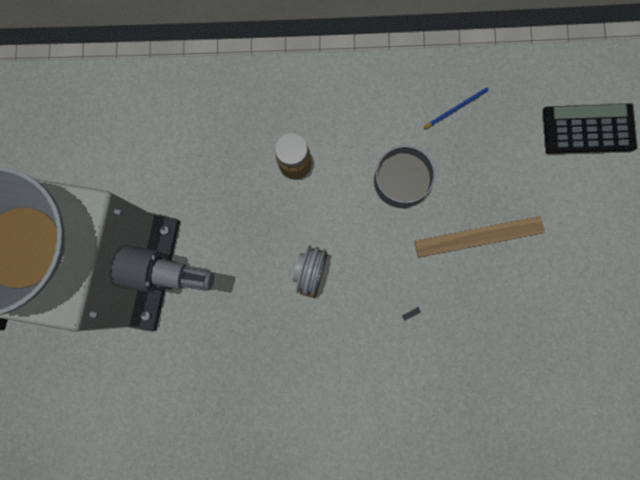

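The side view shows the shaft tip at about (237,188), the pulley at (295,262) and the key at (310,383). In the top view the shaft runs (155..213, 275), the pulley is at (312,272) and the key at (411,314). I'll enlarge these.

```bash
python3 - <<'E'
import cv2,numpy as np
s=cv2.imread("pics/side0.png");t=cv2.imread("pics/top0.png")
def c(im,x,y,w,h,k):
    o=cv2.resize(im[y:y+h,x:x+w],None,fx=k,fy=k,interpolation=cv2.INTER_CUBIC)
    o=cv2.convertScaleAbs(o,alpha=1.7,beta=10)
    for i in range(0,w,10): cv2.line(o,(i*k,0),(i*k,8 if i%50 else 16),(0,255,255),1)
    for i in range(0,h,10): cv2.line(o,(0,i*k),(8,i*k),(0,255,255),1)
    cv2.putText(o,f"{x},{y}",(15,25),0,.5,(0,0,255),1); return o
A=np.hstack([c(t,110,240,130,100,3),c(t,280,230,65,50,6)])
B=np.hstack([c(s,190,120,65,75,4)[:300],c(s,260,230,65,75,4)[:300],c(t,395,300,32,37,8)[:300,:256]])[:296]
A=np.vstack([A,np.zeros((max(0,0),A.shape[1],3),np.uint8)])
W=max(A.shape[1],B.shape[1]);p=lambda a:cv2.copyMakeBorder(a,0,0,0,W-a.shape[1],0)
o=np.vstack([p(A),p(B)]);print(o.shape);cv2.imwrite("pics/c1.png",o)
E
```

```text
Traceback (most recent call last):
ValueError: all the input array dimensions except for the concatenation axis must match exactly, but along dimension 0, the array at index 0 has size 300 and the array at index 2 has size 296
```

```bash
cat > crop.py <<'E'
import cv2,numpy as np
def c(im,x,y,w,h,k):
    o=cv2.resize(im[y:y+h,x:x+w],None,fx=k,fy=k,interpolation=cv2.INTER_CUBIC)
    o=cv2.convertScaleAbs(o,alpha=1.7,beta=10)
    for i in range(0,w,10): cv2.line(o,(i*k,0),(i*k,8 if (x+i)%50 else 16),(0,255,255),1)
    for i in range(0,h,10): cv2.line(o,(0,i*k),(8,i*k),(0,255,255),1)
    cv2.putText(o,f"{x},{y}",(15,25),0,.5,(0,0,255),1); return o
def sheet(name,rows):
    R=[]
    for r in rows:
        h=max(a.shape[0] for a in r);R.append(np.hstack([cv2.copyMakeBorder(a,0,h-a.shape[0],0,4,0) for a in r]))
    W=max(a.shape[1] for a in R)
    o=np.vstack([cv2.copyMakeBorder(a,0,0,0,W-a.shape[1],0) for a in R]);print(o.shape);cv2.imwrite(name,o)
E
python3 - <<'E'
import cv2
from crop import *
s=cv2.imread("pics/side0.png");t=cv2.imread("pics/top0.png")
sheet("pics/c1.png",[[c(t,110,240,130,90,3),c(t,285,235,60,70,4)],[c(s,200,120,60,80,4),c(s,260,230,65,75,4),c(t,400,300,24,30,8)]])
E
```

```text
(600, 704, 3)
```

View pics/c1.png

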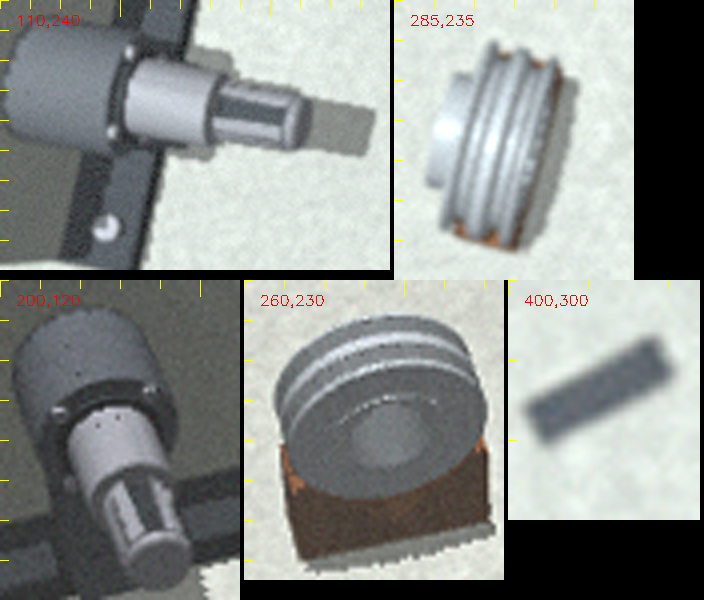

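The crops show the slot as a dark band, in top about (183..204, 275..277) and offset upward from the shaft's centreline. The key sits at about (411,314), and the pulley's front bore centre in side at about (296,269). A larger zoom of the shaft and pulley should give precise picks.

```bash
cat > geo.py <<'E'
import cv2,numpy as np
from rig import get_calibration
C={n:get_calibration(n) for n in("side","top")}
def ray(n,u,v):
    c=C[n];K=np.array([[c["fx"],0,c["cx"]],[0,c["fy"],c["cy"]],[0,0,1]])
    p=cv2.undistortPoints(np.array([[[u,v]]],float),K,np.array(c["D"],float))[0,0]
    T=np.array(c["cam_to_world"]);return T[:3,3],T[:3,:3]@np.array([p[0],p[1],1])
def onz(n,u,v,z):
    o,d=ray(n,u,v);return o+d*(z-o[2])/d[2]
def proj(n,P):
    c=C[n];K=np.array([[c["fx"],0,c["cx"]],[0,c["fy"],c["cy"]],[0,0,1]])
    T=np.linalg.inv(np.array(c["cam_to_world"]));r=cv2.Rodrigues(T[:3,:3])[0]
    return cv2.projectPoints(np.array(P,float).reshape(-1,1,3),r,T[:3,3],K,np.array(c["D"],float))[0][:,0]
def tri(a,b):
    (o1,d1),(o2,d2)=ray(*a),ray(*b)
    A=np.array([d1,-d2]).T;s=np.linalg.lstsq(A,o2-o1,rcond=None)[0]
    p,q=o1+d1*s[0],o2+d2*s[1];return (p+q)/2,np.linalg.norm(p-q)
E
python3 - <<'E'
from crop import *;from geo import *
s=cv2.imread("pics/side0.png");t=cv2.imread("pics/top0.png")
sheet("pics/c2.png",[[c(t,152,255,64,44,7),c(t,286,240,44,62,5)],[c(s,210,135,42,62,4),c(s,262,232,64,70,4)]])
for n,im,x0,y0,w,h in(("top",t,395,300,35,30),("side",s,295,370,30,26)):
    g=cv2.cvtColor(im,6)[y0:y0+h,x0:x0+w]
    m=(g<(g.min()*.5+np.median(g)*.5)).astype(np.uint8)
    cn=max(cv2.findContours(m,0,1)[0],key=cv2.contourArea)
    r=cv2.minAreaRect(cn+np.array([x0,y0]));b=cv2.boxPoints(r)
    print(n,"key px",r)
    z=.008 if n=="top" else .004
    P=[onz(n,u,v,z)[:2] for u,v in b];print(np.round(P,4).tolist(),"ctr",onz(n,*r[0],z))
    print([round(float(np.linalg.norm(P[i]-P[i-1])),4) for i in range(4)])
E
```

```text
(590, 676, 3)
top key px ((410.9000549316406, 313.3000183105469), (5.813776016235352, 18.335756301879883), 63.43495178222656)
[[0.46, -0.2851], [0.4735, -0.3133], [0.4647, -0.3172], [0.4512, -0.2891]] ctr [ 0.46232422 -0.30118727  0.008     ]
[0.0096, 0.0312, 0.0097, 0.0312]
side key px ((309.300048828125, 383.9000549316406), (21.913463592529297, 8.497057914733887), 26.56505012512207)
[[0.4476, -0.2939], [0.4587, -0.2858], [0.4752, -0.3147], [0.4641, -0.3225]] ctr [ 0.46145548 -0.30428883  0.004     ]
[0.033, 0.0138, 0.0333, 0.0136]
```

View pics/c2.png

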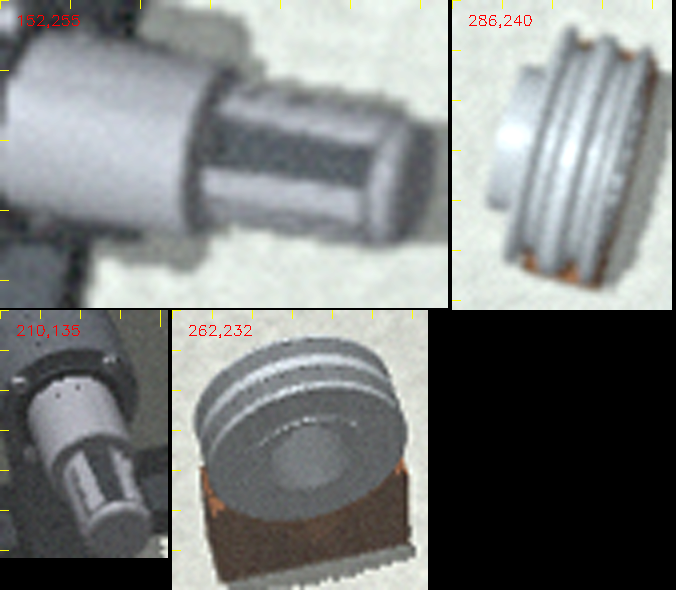

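```bash
python3 - <<'E'
from geo import *
s=cv2.imread("pics/side0.png");t=cv2.imread("pics/top0.png")
# key by PCA
for n,im,x0,y0,w,h in(("top",t,395,300,35,30),("side",s,295,370,30,26)):
    g=cv2.cvtColor(im,6)[y0:y0+h,x0:x0+w].astype(float);med=np.median(g)
    wt=np.clip((med-15-g),0,None);m=cv2.moments(wt.astype(np.float32))
    u,v=m["m10"]/m["m00"]+x0,m["m01"]/m["m00"]+y0
    a=.5*np.arctan2(2*m["mu11"],m["mu20"]-m["mu02"]);z=.0065 if n=="top" else .0045
    p=onz(n,u,v,z);q=onz(n,u+9*np.cos(a),v+9*np.sin(a),z)
    print(n,"key",u,v,np.round(p,4),"dir deg",np.degrees(np.arctan2(*(q-p)[1::-1])))
# shaft edges in top
g=cv2.GaussianBlur(cv2.cvtColor(t,6).astype(float),(0,0),.8)
def edge(col,r0,r1):
    p=g[r0:r1+1,col];d=np.abs(np.diff(p));i=int(d.argmax())
    lo=max(i-2,0);dd=d[lo:i+3];return r0+lo+.5+(dd*np.arange(len(dd))).sum()/dd.sum()
for col in list(range(157,180,3))+list(range(185,208,3)):
    print(col,g[254:296,col].astype(int).tolist())
for rr in (270,276,283): print("row",rr,g[rr,172:222].astype(int).tolist())
E
```

```text
top key 411.00992720052943 313.41561879549965 [ 0.4621 -0.3016  0.0065] dir deg -63.12860144421643
side key 309.36381220327064 383.6992263056093 [ 0.4616 -0.3043  0.0045] dir deg -63.12504365745075
157 [31, 30, 29, 25, 25, 34, 53, 72, 85, 95, 101, 104, 105, 107, 111, 115, 118, 119, 118, 116, 114, 111, 108, 105, 102, 100, 96, 91, 85, 77, 65, 56, 50, 43, 37, 37, 45, 52, 53, 52, 51, 52]
160 [31, 30, 27, 24, 28, 45, 64, 77, 86, 92, 97, 100, 102, 105, 108, 112, 116, 118, 118, 117, 116, 113, 111, 108, 105, 101, 98, 95, 89, 82, 71, 58, 45, 37, 32, 31, 35, 41, 45, 45, 42, 40]
163 [34, 32, 32, 35, 43, 55, 66, 74, 81, 88, 94, 99, 102, 103, 106, 111, 114, 116, 118, 118, 117, 114, 112, 109, 106, 104, 101, 98, 93, 87, 79, 68, 51, 37, 32, 29, 27, 26, 29, 30, 32, 39]
166 [34, 31, 30, 29, 31, 37, 49, 64, 76, 84, 90, 96, 101, 102, 103, 106, 110, 114, 116, 118, 118, 116, 114, 112, 109, 106, 103, 100, 95, 91, 84, 74, 58, 44, 43, 55, 69, 84, 102, 114, 118, 120]
169 [32, 27, 24, 21, 24, 30, 41, 57, 71, 80, 86, 91, 96, 100, 102, 103, 107, 112, 115, 117, 116, 116, 116, 115, 112, 109, 105, 102, 99, 95, 89, 
[... 2110 characters left out ...]
, 72, 75, 91, 113, 125, 130, 130, 127]
row 270 [105, 104, 103, 102, 102, 101, 98, 85, 65, 52, 53, 65, 80, 88, 90, 92, 93, 93, 91, 89, 86, 81, 80, 80, 80, 81, 80, 78, 76, 73, 74, 75, 73, 72, 72, 74, 78, 88, 104, 118, 126, 128, 128, 127, 130, 131, 131, 130, 128, 128]
row 276 [116, 116, 117, 117, 114, 103, 78, 55, 46, 45, 43, 42, 46, 50, 49, 50, 51, 50, 49, 50, 51, 51, 50, 51, 52, 52, 53, 55, 56, 58, 58, 58, 63, 71, 83, 89, 84, 71, 58, 49, 47, 53, 64, 73, 77, 77, 77, 76, 76, 76]
row 283 [97, 98, 98, 99, 94, 79, 60, 50, 55, 67, 77, 83, 87, 91, 92, 93, 95, 97, 99, 100, 100, 101, 102, 103, 104, 103, 103, 103, 103, 102, 96, 87, 86, 92, 91, 78, 63, 52, 47, 47, 51, 61, 71, 76, 76, 75, 75, 74, 75, 76]
```

```bash
python3 - <<'E'
from geo import *
np.set_printoptions(precision=4,suppress=True)
cl=lambda u:278.0+.155*(u-197)
for u in(160,178,197,206): print("axis top z.105",u,onz("top",u,cl(u),.105))
d=onz("top",160,cl(160),.105)-onz("top",206,cl(206),.105);d/=np.linalg.norm(d);print("axis dir",d,np.degrees(np.arctan2(d[1],d[0])))
print("collar end crown",onz("top",177.9,275,.125),"slot outer end",onz("top",205,279,.120))
for u,a,b in((191,273.1,279.75),(197,274.35,280.65)): print("slot edges z.1195",onz("top",u,a,.1195)[:2],onz("top",u,b,.1195)[:2],"shaft edges",onz("top",u,a,.105)[:2])
print("tip side z.105",onz("side",239.5,191.2,.105))
a=onz("top",297.5,292.,.0686);b=onz("top",309.6,245.6,.0686);print("rim +y face",a,b,(a+b)/2,np.linalg.norm(a-b),np.degrees(np.arctan2(*(b-a)[1::-1])))
a=onz("top",325.6,249.6,.0686);print("rim -y top",a)
print("bore -y face side",onz("side",296,268.2,.0686))
# vblock front bottom edge in side
p=lambda x,y:(262+(x-172)/4,232+(y-310)/4)
a=onz("side",*p(225,580),0);b=onz("side",*p(412,548),0);print("vb front bottom",a,b,np.linalg.norm(b-a),np.degrees(np.arctan2(*(b-a)[1::-1])))
E
```

```text
axis top z.105 160 [0.5306 0.0967 0.105 ]
axis top z.105 178 [0.5259 0.0685 0.105 ]
axis top z.105 197 [0.5208 0.0388 0.105 ]
axis top z.105 206 [0.5184 0.0248 0.105 ]
axis dir [0.1672 0.9859 0.    ] 80.37625687735822
collar end crown [0.5243 0.0619 0.125 ] slot outer end [0.518  0.0222 0.12  ]
slot edges z.1195 [0.5273 0.0438] [0.5173 0.0436] shaft edges [0.5285 0.0484]
slot edges z.1195 [0.5253 0.0347] [0.5158 0.0344] shaft edges [0.5265 0.039 ]
tip side z.105 [0.5152 0.0165 0.105 ]
rim +y face [ 0.4985 -0.1132  0.0686] [ 0.5731 -0.1334  0.0686] [ 0.5358 -0.1233  0.0686] 0.0772466166111114 -15.163578514873347
rim -y top [ 0.5661 -0.1592  0.0686]
bore -y face side [ 0.5286 -0.1502  0.0686]
vb front bottom [ 0.4926 -0.1405  0.    ] [ 0.5667 -0.1658  0.    ] 0.07831381501411716 -18.830834264939917
```

```bash
cat > plan.py <<'E'
import numpy as np
from scipy.spatial.transform import Rotation as R
from rig import manip
np.set_printoptions(precision=4,suppress=True)
def down(jaw,roll=0,axis=None):
    "tool x down, tool y along heading jaw (deg); roll (deg) about world vector axis"
    a=np.radians(jaw);y=np.array([np.cos(a),np.sin(a),0]);x=np.array([0,0,-1.])
    r=R.from_matrix(np.array([x,y,np.cross(x,y)]).T)
    return R.from_rotvec(np.radians(roll)*np.array(axis))*r if axis is not None else r
def now(): 
    s=manip.get_state();q=s["ee_rot"];return s["position"],R.from_quat([q[1],q[2],q[3],q[0]]),s
def to(pos,rot,p=None,r=None):
    if p is None: p,r,_=now()
    rv=(r.inv()*rot).as_rotvec();t=rot.inv().apply(np.array(pos)-p)
    print("turn first (units pi, total)",rv/np.pi,"deg",np.degrees(np.linalg.norm(rv)).round(2))
    print("then shift (units .1m, total)",t/.1,"| world",np.array(pos)-p)
    print("shift in present axes",r.inv().apply(np.array(pos)-p)/.1)
def show():
    p,r,s=now();m=r.as_matrix();print("t",s["clock"],"p",p,"toolx",m[:,0],"y",m[:,1],"F",s["contact_force"],"M",s["moment"],"w",s["width"],"q",s["qpos"])
E
python3 - <<'E'
from plan import *;from geo import *
show()
for j in(26.9,206.9): to([.4618,-.303,.10],down(j))
print("bowl",onz("side",75,85,.03),"mill body corner",onz("side",145,65,.2), onz("top",110,190,.2))
E
```

```text
t 0.1 p [0.1459 0.5557 0.2305] toolx [-0.0006 -0.0015 -1.    ] y [ 0.254   0.9672 -0.0016] F [0.2178 0.363  0.2767] M [-0.0044 -0.0253 -0.077 ] w 0.08571518255630249 q [ 1.193   0.2766  1.506   0.      1.3607 -0.121 ]
turn first (units pi, total) [0.2688 0.0002 0.0005] deg 48.39
then shift (units .1m, total) [ 1.3052 -1.0677  9.0874] | world [ 0.3159 -0.8587 -0.1305]
shift in present axes [ 1.3164 -7.5009  5.2371]
turn first (units pi, total) [-0.7312 -0.0006  0.0002] deg 131.61
then shift (units .1m, total) [ 1.3052  1.0677 -9.0874] | world [ 0.3159 -0.8587 -0.1305]
shift in present axes [ 1.3164 -7.5009  5.2371]
bowl [0.3629 0.6384 0.03  ] mill body corner [0.4751 0.3313 0.2   ] [0.637  0.1338 0.2   ]
```

Emit:
{"method": "arm_command", "body": {
  "series": "0 -0.25 0.1746 0 0 0 1;0 -0.25 0.1746 0 0 0 1;0 -0.25 0.1746 0 0 0 1;0 -0.25 0.1746 0 0 0 1;0 -0.25 0.1746 0 0 0 1;0 -0.25 0.1746 0 0 0 1;0 -0.25 0.1746 0 0 0 1;0 -0.25 0.1746 0 0 0 1;0 -0.25 0.1746 0 0 0 1;0 -0.25 0.1746 0 0 0 1;0 -0.25 0.1746 0 0 0 1;0 -0.25 0.1746 0 0 0 1",
  "squeeze": 40
}}

```text
clock: 1.1
position: [0.2723, 0.2113, 0.2311]
ee_rot: [0.701, 0.09, 0.701, -0.09]
contact_force: [-0.1, 0.9, 0.1]
width: 0.0854
```

Emit:
{"method": "arm_command", "body": {
  "series": "0 -0.25 0.1746 0 0 0 0;0 -0.25 0.1746 0 0 0 0;0 -0.25 0.1746 0 0 0 0;0 -0.25 0.1746 0 0 0 0;0 -0.25 0.1746 0 0 0 0;0 -0.25 0.1746 0 0 0 0;0 -0.25 0.1746 0 0 0 0;0 -0.25 0.1746 0 0 0 0;0 -0.25 0.1746 0 0 0 0;0 -0.25 0.1746 0 0 0 0;0 -0.25 0.1746 0 0 0 0;0 -0.25 0.1746 0 0 0 0"
}}

```text
clock: 2.1
position: [0.3989, -0.132, 0.231]
ee_rot: [0.701, 0.091, 0.701, -0.091]
contact_force: [0.2, 0.5, -0.7]
width: 0.0427
```

Emit:
{"method": "arm_command", "body": {
  "series": "0 -0.25 0.1746 0 0 0 -0.3;0 -0.25 0.1746 0 0 0 -0.3;0 -0.25 0.1746 0 0 0 -0.3;0 -0.25 0.1746 0 0 0 -0.3;0 -0.25 0.1746 0 0 0 -0.3;0 -0.25 0.1746 0 0 0 -0.3;0.2 0 0 0.03 0 0 -0.3;0.2 0 0 0.03 0 0 -0.3;0.2 0 0 0.03 0 0 -0.3;0.2 0 0 0.03 0 0 -0.3;0.2 0 0 0.03 0 0 -0.3;0.2 0 0 0.03 0 0 -0.3"
}}

```text
clock: 3.1
position: [0.4619, -0.302, 0.1099]
ee_rot: [0.647, 0.284, 0.648, -0.284]
contact_force: [0.8, 0.3, -0.5]
width: 0.03
```

Emit:
{"method": "arm_command", "body": {
  "series": "0.1 0 0 0.03 0 0 -0.3;0.1 0 0 0.03 0 0 -0.3;0.1 0 0 0.03 0 0 -0.3;0 0 0 0 0 0 -0.3;0 0 0 0 0 0 -0.3"
}}

```text
clock: 3.52
position: [0.4617, -0.3018, 0.0806]
ee_rot: [0.602, 0.371, 0.603, -0.37]
contact_force: [-0.1, 0.1, -0.7]
width: 0.0302
```

```bash
python3 - <<'E'
from plan import *;from crop import *;from geo import *;from rig import get_image
show();to([.4618,-.303,.004],down(26.9))
s=get_image("side")[:,:,::-1].copy();t=get_image("top")[:,:,::-1].copy()
p=now()[0];a=proj("side",[p])[0];b=proj("top",[p])[0];print(a,b)
sheet("pics/k1.png",[[c(t,370,270,90,90,4),c(s,270,330,90,90,4)]])
E
```

```text
t 3.5167 p [ 0.4617 -0.3018  0.0806] toolx [-0.0014  0.0014 -1.    ] y [ 0.8924  0.4512 -0.0007] F [-0.1345  0.1096 -0.6711] M [-0.0274  0.0377 -0.0308] w 0.030197927588397264 q [-0.7052  0.3686  1.7752  0.0001  0.9997 -1.1734]
turn first (units pi, total) [-0.0004 -0.0006  0.0002] deg 0.14
then shift (units .1m, total) [ 0.7663 -0.0046  0.0106] | world [ 0.0001 -0.0012 -0.0766]
shift in present axes [ 0.7663 -0.0041  0.0121]
[308.4329 355.5164] [419.4633 313.4549]
(360, 728, 3)
```

View pics/k1.png

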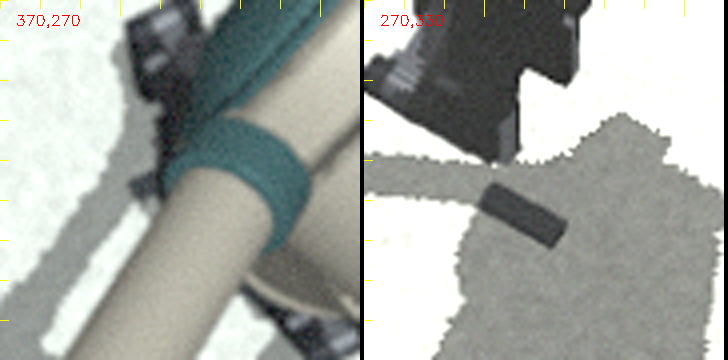

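The side crop shows the open fingers centred over the key at about (309,383), and the arm hides the top view. Descending to grip it.

Emit:
{"method": "arm_command", "body": {
  "series": "0.15 0 0 0 0 0 -0.4;0.15 0 0.005 0 0 0 -0.4;0.15 0 0.005 0 0 0 -0.4;0.1 0 0 0 0 0 -0.4;0.1 0 0 0 0 0 -0.4;0.05 0 0 0 0 0 -0.4;0.04 0 0 0 0 0 -0.4;0.03 0 0 0 0 0 -0.4;0 0 0 0 0 0 -0.4"
}}

```text
clock: 4.37
position: [0.4627, -0.3031, 0.0041]
ee_rot: [0.602, 0.371, 0.602, -0.371]
contact_force: [0.4, 0.0, 0.6]
width: 0.0257
```

Emit:
{"method": "arm_command", "body": {
  "series": "0 0 0 0 0 0 -1;0 0 0 0 0 0 -1;0 0 0 0 0 0 -1;0 0 0 0 0 0 -1;0 0 0 0 0 0 -1;0 0 0 0 0 0 -1",
  "squeeze": 40
}}

```text
clock: 4.87
position: [0.463, -0.3035, 0.0048]
ee_rot: [0.602, 0.371, 0.601, -0.371]
contact_force: [-0.4, 0.4, 4.2]
width: 0.008
```

Emit:
{"method": "arm_command", "body": {
  "series": "-0.1 0 0 0 0 0 -1;-0.2 0 0 0 0 0 -1;-0.3 0 0 0 0 0 -1;-0.3 0 0 0 0 0 -1;-0.3 0 0 0 0 0 -1;-0.3 0 0 0 0 0 -1;-0.2 0 0 0 0 0 -1;0 0 0 0 0 0 -1"
}}

```text
clock: 5.53
position: [0.4648, -0.3049, 0.1798]
ee_rot: [0.605, 0.371, 0.598, -0.372]
contact_force: [0.4, 0.7, -0.3]
width: 0.0081
```

```bash
python3 - <<'E'
from plan import *
show();to([.5222,.0412,.155],down(-9.6))
E
```

```text
t 5.5333 p [ 0.4648 -0.3049  0.1798] toolx [ 0.0076 -0.0064 -1.    ] y [0.8934 0.4492 0.004 ] F [ 0.4357  0.6976 -0.3266] M [-0.0467 -0.0106  0.0445] w 0.00811821354424588 q [-0.7058  0.2761  1.6374  0.0001  1.2182 -1.1717]
turn first (units pi, total) [ 0.2016  0.0024 -0.0021] deg 36.3
then shift (units .1m, total) [ 0.248  -0.0117 -3.5085] | world [ 0.0574  0.3461 -0.0248]
shift in present axes [ 0.2304  2.0663 -2.837 ]
```

```bash
python3 - <<'E'
from crop import *;from geo import *;from rig import get_image;from plan import now
p=now()[0];a=proj("side",[p])[0];print(a,proj("top",[p])[0])
s=get_image("side")[:,:,::-1].copy();u,v=int(a[0])-40,int(a[1])-45
cv2.imwrite("pics/s_k2.png",s)
sheet("pics/k2.png",[[c(s,u,v,70,75,7),c(s,295,365,40,40,6)]])
E
```

```text
[309.8115 315.1603] [434.4411 312.1053]
(525, 738, 3)
```

View pics/k2.png

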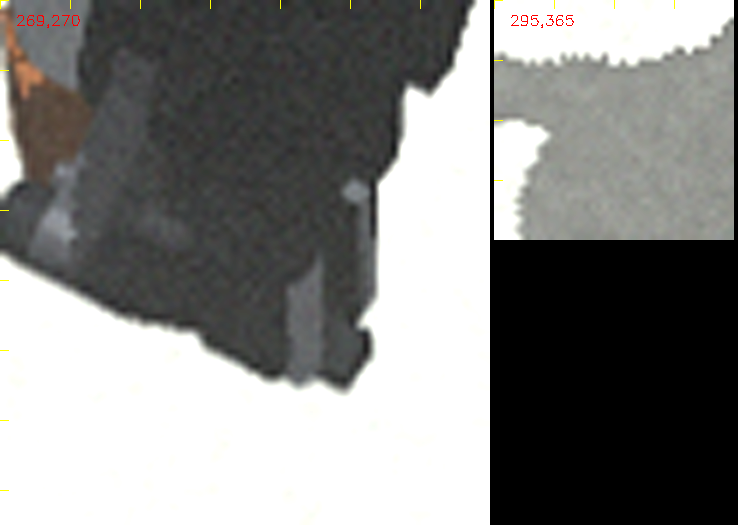

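The key is gone from the bench and is between the fingers, its end at crop (350,355). However, the opening reads 8 mm instead of 10, so it may have rolled onto its side. I'll carry it above the shaft, end toward the camera, and look again.

Emit:
{"method": "arm_command", "body": {
  "series": "0 0 0 0.0168 0.0002 -0.0002 -1;0 0 0 0.0168 0.0002 -0.0002 -1;0 0 0 0.0168 0.0002 -0.0002 -1;0 0 0 0.0168 0.0002 -0.0002 -1;0 0 0 0.0168 0.0002 -0.0002 -1;0 0 0 0.0168 0.0002 -0.0002 -1;0 0 0 0.0168 0.0002 -0.0002 -1;0 0 0 0.0168 0.0002 -0.0002 -1;0 0 0 0.0168 0.0002 -0.0002 -1;0 0 0 0.0168 0.0002 -0.0002 -1;0 0 0 0.0168 0.0002 -0.0002 -1;0 0 0 0.0168 0.0002 -0.0002 -1"
}}

```text
clock: 6.58
position: [0.4616, -0.3023, 0.1726]
ee_rot: [-0.451, -0.54, -0.461, 0.542]
contact_force: [-1.0, 0.6, 0.2]
width: 0.008
```

Emit:
{"method": "arm_command", "body": {
  "series": "0 0 -0.2 0 0 0 -1;0 0 -0.3 0 0 0 -1;0 0 -0.3 0 0 0 -1;0 0 -0.3 0 0 0 -1;0 0 -0.3 0 0 0 -1;0 0 -0.3 0 0 0 -1;0 0 -0.3 0 0 0 -1;0 0 -0.3 0 0 0 -1;0 0 -0.3 0 0 0 -1;0 0 -0.3 0 0 0 -1;0 0 -0.2 0 0 0 -1;0 0 -0.1 0 0 0 -1"
}}

```text
clock: 7.58
position: [0.515, 0.0149, 0.1745]
ee_rot: [-0.452, -0.538, -0.462, 0.541]
contact_force: [-0.9, 0.4, -0.3]
width: 0.0077
```

```bash
python3 - <<'E'
from crop import *;from geo import *;from rig import get_image;from plan import *
show();to([.5222,.0412,.155],down(-9.6))
p=now()[0];a=proj("side",[p])[0];b=proj("top",[p])[0];print(a,b)
s=get_image("side")[:,:,::-1].copy();t=get_image("top")[:,:,::-1].copy()
cv2.imwrite("pics/s_k3.png",s);cv2.imwrite("pics/t_k3.png",t)
g=lambda im:(255*(np.clip(im/110.,0,1))**.6).astype(np.uint8)
import crop
u,v=int(a[0]),int(a[1])
x=cv2.resize(g(s[v-35:v+25,u-30:u+40]),None,fx=7,fy=7,interpolation=2)
u,v=int(b[0]),int(b[1]);y=cv2.resize(g(t[v-40:v+40,u-35:u+35]),None,fx=4,fy=4,interpolation=2)
sheet("pics/k3.png",[[x,y]])
E
```

```text
t 7.5833 p [0.515  0.0149 0.1745] toolx [-0.0114  0.0076 -0.9999] y [ 0.9863 -0.1644 -0.0125] F [-0.9036  0.3921 -0.3497] M [-0.051  -0.0089 -0.0279] w 0.00773519286102186 q [-0.1106  0.2324  1.7139  0.0067  1.2075  0.0522]
turn first (units pi, total) [ 0.0007 -0.0018  0.004 ] deg 0.8
then shift (units .1m, total) [ 0.1948  0.0276 -0.2709] | world [ 0.0072  0.0263 -0.0195]
shift in present axes [ 0.1959  0.0306 -0.2698]
[235.5133 159.9237] [199.2837 278.4796]
(420, 778, 3)
```

View pics/k3.png

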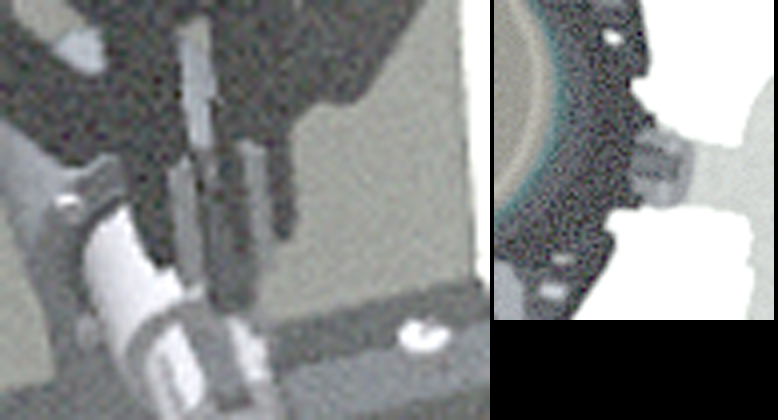

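```bash
python3 - <<'E'
import cv2,numpy as np
g=cv2.cvtColor(cv2.imread("pics/s_k3.png"),6)
print("cols 226..250")
for r in range(140,176): print(r,g[r,226:251].tolist())
from geo import *
P=np.array([.515,.0149,.1745]);ax=np.array([.1672,.9859,0]);jx=np.array([.986,-.167,0])
for nm,W,H in(("flat",5,8),("rolled",4,10)):
    for b in(.0048,):
        pts=[P+ax*sy*.016+jx*sx*W/1000+np.array([0,0,-b+h]) for sy in(-1,1) for sx in(-1,1) for h in(0,H/1000)]
        print(nm,proj("side",pts).round(1).tolist())
E
```

```text
cols 226..250
140 [12, 13, 16, 18, 13, 30, 56, 55, 57, 13, 22, 17, 13, 18, 20, 14, 24, 15, 22, 15, 18, 24, 38, 53, 51]
141 [13, 15, 20, 14, 18, 31, 59, 59, 55, 19, 18, 16, 17, 18, 22, 17, 22, 23, 17, 21, 25, 41, 54, 54, 53]
142 [17, 14, 11, 18, 16, 20, 63, 58, 60, 25, 15, 21, 20, 17, 17, 18, 15, 18, 19, 19, 28, 54, 51, 47, 53]
143 [15, 21, 16, 21, 17, 14, 64, 60, 57, 30, 14, 18, 13, 17, 21, 16, 21, 16, 19, 18, 38, 47, 55, 53, 49]
144 [15, 12, 18, 13, 16, 14, 41, 54, 55, 31, 17, 18, 24, 38, 47, 26, 18, 10, 15, 17, 31, 52, 50, 52, 50]
145 [14, 18, 20, 19, 15, 16, 25, 32, 34, 22, 13, 14, 22, 38, 51, 49, 44, 18, 22, 22, 34, 53, 51, 52, 53]
146 [8, 22, 9, 17, 17, 37, 11, 27, 27, 27, 19, 18, 19, 26, 40, 41, 34, 21, 17, 18, 31, 53, 50, 51, 52]
147 [17, 12, 19, 18, 33, 55, 27, 22, 31, 34, 18, 12, 18, 20, 43, 39, 35, 19, 19, 18, 26, 51, 52, 51, 50]
148 [18, 18, 19, 44, 42, 40, 27, 19, 33, 45, 14, 16, 20, 19, 42, 41, 38, 17, 18, 21, 22, 44, 51, 55, 52]
149 [18, 15, 12, 43, 42, 38, 35, 15, 33, 31, 19, 15, 18, 22, 42, 41, 39, 25, 18, 16, 29, 49, 50, 49, 53]
150 [17, 16, 14, 40, 41, 41, 39, 7, 24
[... 2283 characters left out ...]
28]
172 [41, 64, 84, 104, 100, 77, 34, 39, 35, 36, 42, 44, 71, 90, 83, 73, 63, 42, 38, 29, 26, 27, 25, 27, 27]
173 [49, 82, 97, 99, 103, 96, 42, 34, 39, 41, 40, 40, 57, 85, 90, 96, 77, 37, 34, 27, 29, 26, 29, 27, 30]
174 [63, 79, 80, 98, 101, 104, 72, 40, 38, 36, 37, 39, 53, 81, 95, 91, 85, 43, 32, 27, 27, 28, 24, 33, 23]
175 [71, 70, 62, 89, 100, 100, 91, 44, 38, 43, 39, 38, 50, 79, 92, 86, 70, 37, 28, 27, 23, 26, 26, 24, 24]
flat [[235.5, 169.2], [235.0, 165.3], [241.6, 167.6], [241.1, 163.7], [230.2, 157.0], [229.7, 153.1], [236.2, 155.5], [235.7, 151.6]]
rolled [[236.1, 169.0], [235.5, 164.2], [241.0, 167.8], [240.4, 162.9], [230.8, 156.8], [230.1, 152.0], [235.6, 155.6], [235.0, 150.8]]
```

```bash
python3 - <<'E'
from geo import *
np.set_printoptions(precision=4,suppress=True)
g=cv2.GaussianBlur(cv2.cvtColor(cv2.imread("pics/side0.png"),6).astype(float),(0,0),.5)
for r in range(166,190,2): print(r,g[r,220:250].astype(int).tolist())
for u,v in((234.85,173),(235.5,175)):
    p=onz("side",u,v,.1195);print(p,"axis x(top) at y:",.5208+(p[1]-.0388)*.1696)
E
```

```text
166 [67, 74, 78, 83, 89, 92, 94, 97, 96, 89, 80, 73, 65, 56, 48, 48, 52, 54, 58, 60, 60, 59, 50, 48, 46, 46, 48, 47, 48, 48]
168 [61, 69, 77, 80, 85, 87, 78, 70, 56, 42, 38, 38, 39, 37, 38, 39, 37, 41, 39, 37, 38, 40, 43, 46, 47, 46, 48, 44, 44, 45]
170 [52, 64, 72, 77, 69, 48, 38, 39, 43, 56, 60, 41, 38, 38, 41, 42, 39, 51, 63, 62, 51, 39, 39, 39, 34, 30, 28, 26, 28, 26]
172 [40, 56, 65, 57, 39, 38, 40, 58, 81, 93, 90, 67, 37, 32, 34, 38, 36, 43, 66, 83, 73, 65, 54, 36, 31, 27, 25, 27, 24, 26]
174 [32, 44, 51, 39, 42, 43, 59, 73, 75, 92, 94, 93, 65, 38, 36, 37, 36, 38, 52, 74, 84, 85, 72, 44, 29, 24, 23, 26, 23, 26]
176 [27, 33, 41, 40, 39, 44, 66, 66, 61, 72, 92, 92, 89, 66, 40, 39, 39, 40, 40, 57, 79, 83, 67, 41, 26, 27, 27, 31, 34, 37]
178 [29, 31, 33, 40, 37, 43, 56, 65, 60, 65, 87, 92, 93, 85, 54, 39, 38, 32, 36, 45, 69, 88, 80, 60, 33, 33, 38, 41, 38, 37]
180 [30, 31, 29, 31, 35, 39, 45, 61, 64, 54, 59, 81, 92, 95, 81, 49, 36, 36, 36, 37, 50, 79, 88, 79, 62, 39, 34, 38, 39, 39]
182 [28, 32, 28, 28, 30, 33, 37, 46, 62, 65, 56, 73, 91, 94, 93, 81, 52, 40, 48, 52, 56, 63, 72, 70, 69, 54, 33, 34, 39, 39]
184 [28, 31, 30, 32, 31, 30, 29, 36, 51, 66, 64, 56, 75, 81, 72, 80, 92, 96, 95, 89, 78, 71, 75, 75, 68, 65, 49, 34, 37, 37]
186 [30, 28, 28, 31, 31, 27, 28, 29, 37, 53, 63, 59, 57, 74, 77, 70, 61, 53, 49, 45, 42, 42, 41, 42, 44, 49, 54, 43, 29, 25]
188 [29, 29, 30, 26, 25, 27, 29, 29, 30, 41, 51, 57, 64, 58, 49, 43, 40, 42, 40, 41, 39, 40, 42, 41, 42, 41, 43, 39, 31, 25]
[0.5224 0.0465 0.1195] axis x(top) at y: 0.5221053823249646
[0.5212 0.0413 0.1195] axis x(top) at y: 0.5212262696195524
```

The key's visible end is about 7.3 px wide, which fits lying flat (rolled would give about 6), so the pads just splay at their tips. The two views put the slot's middle at (0.5214, 0.0412). Moving over it and down to just above the crown.

Emit:
{"method": "arm_command", "body": {
  "series": "0 0.005 -0.05 0 -0.0009 0.002 -1;0 0.005 -0.05 0.0007 -0.0009 0.002 -1;0 0.005 -0.05 0 0 0 -1;0.05 0.005 -0.05 0 0 0 -1;0.1 0 -0.05 0 0 0 -1;0.1 0 -0.01 0 0 0 -1;0.1 0 0 0 0 0 -1;0.06 0 0 0 0 0 -1;0 0 0 0 0 0 -1;0 0 0 0 0 0 -1"
}}

```text
clock: 8.52
position: [0.5221, 0.0374, 0.1341]
ee_rot: [0.456, 0.541, 0.455, -0.541]
contact_force: [-0.3, 0.2, -0.3]
width: 0.0081
```

```bash
python3 - <<'E'
from plan import *
show();to([.5213,.0405,.127],down(-9.6))
E
```

```text
t 8.5167 p [0.5221 0.0374 0.1341] toolx [ 0.0015 -0.0014 -1.    ] y [ 0.9856 -0.1692  0.0017] F [-0.2691  0.1905 -0.3178] M [-0.0442  0.024  -0.0111] w 0.008050770328189393 q [-0.0605  0.2737  1.7669 -0.0014  1.0994  0.1101]
turn first (units pi, total) [-0.0008  0.0003 -0.0005] deg 0.18
then shift (units .1m, total) [ 0.0707 -0.0131 -0.0291] | world [-0.0008  0.0031 -0.0071]
shift in present axes [ 0.0706 -0.0133 -0.0291]
```

Emit:
{"method": "arm_command", "body": {
  "series": "0 -0.013 -0.029 0 0 0 -1;0.04 0 0 0 0 0 -1;0.03 0 0 0 0 0 -1;0.01 0 0 0 0 0 -1;0 0 0 0 0 0 -1"
}}

```text
clock: 8.93
position: [0.5215, 0.0407, 0.1266]
ee_rot: [0.457, 0.541, 0.455, -0.54]
contact_force: [0.1, 0.0, -0.8]
width: 0.008
```

Emit:
{"method": "arm_command", "body": {
  "series": "0.01 0 0 0 0 0 -1;0.01 0 0 0 0 0 -1;0 0 0 0 0 0 -1"
}}

```text
clock: 9.18
position: [0.5217, 0.0406, 0.1247]
ee_rot: [0.457, 0.541, 0.455, -0.54]
contact_force: [0.1, 1.1, 0.0]
width: 0.0079
```

```bash
python3 - <<'E'
from plan import *
show();to([.5213,.0405,.120],down(-9.6))
E
```

```text
t 9.1833 p [0.5217 0.0406 0.1247] toolx [ 0.0028 -0.0014 -1.    ] y [ 0.9856 -0.169   0.003 ] F [0.0683 1.1456 0.0466] M [-0.01    0.0174  0.0541] w 0.00789767180880433 q [-0.0544  0.2819  1.7817 -0.0014  1.0751  0.116 ]
turn first (units pi, total) [-0.0007  0.0003 -0.001 ] deg 0.22
then shift (units .1m, total) [ 0.047  -0.0032  0.002 ] | world [-0.0004 -0.0001 -0.0047]
shift in present axes [ 0.047  -0.0034  0.002 ]
```

Steps of 1 mm, reading the force after each.

Emit:
{"method": "arm_command", "body": {
  "series": "0.01 0 0 0 0 0 -1;0 0 0 0 0 0 -1"
}}

```text
clock: 9.35
position: [0.5217, 0.0406, 0.1237]
ee_rot: [0.457, 0.541, 0.455, -0.54]
contact_force: [0.3, -0.2, -0.5]
width: 0.0083
```

Emit:
{"method": "arm_command", "body": {
  "series": "0.01 0 0 0 0 0 -1;0 0 0 0 0 0 -1"
}}

```text
clock: 9.52
position: [0.5217, 0.0407, 0.1227]
ee_rot: [0.457, 0.541, 0.455, -0.54]
contact_force: [-0.5, 0.3, -0.0]
width: 0.0077
```

```bash
python3 -c "
from plan import *
show()"
```

```text
t 9.5167 p [0.5217 0.0407 0.1227] toolx [ 0.0028 -0.0014 -1.    ] y [ 0.9856 -0.169   0.003 ] F [-0.5009  0.3469 -0.0273] M [-0.0189 -0.0074 -0.0483] w 0.007732743985774597 q [-0.0544  0.284   1.7845 -0.0014  1.0702  0.116 ]
```

Emit:
{"method": "arm_command", "body": {
  "series": "0.01 0 0 0 0 0 -1;0 0 0 0 0 0 -1"
}}

```text
clock: 9.68
position: [0.5216, 0.0407, 0.1217]
ee_rot: [0.457, 0.541, 0.455, -0.54]
contact_force: [-0.5, -0.1, 0.2]
width: 0.0079
```

Emit:
{"method": "arm_command", "body": {
  "series": "0.01 0 0 0 0 0 -1;0 0 0 0 0 0 -1"
}}

```text
clock: 9.85
position: [0.5216, 0.0407, 0.1206]
ee_rot: [0.457, 0.541, 0.455, -0.54]
contact_force: [-0.4, -0.7, -0.2]
width: 0.0079
```

Emit:
{"method": "arm_command", "body": {
  "series": "0.005 0 0 0 0 0 -1;0 0 0 0 0 0 -1"
}}

```text
clock: 10.02
position: [0.5218, 0.0407, 0.1203]
ee_rot: [0.457, 0.541, 0.455, -0.54]
contact_force: [-0.5, -0.3, -0.1]
width: 0.0079
```

```bash
python3 -c "
from plan import *
show()"
```

```text
t 10.0167 p [0.5218 0.0407 0.1203] toolx [ 0.003  -0.0014 -1.    ] y [ 0.9856 -0.169   0.0032] F [-0.4777 -0.2683 -0.0835] M [-0.0268  0.0271  0.0078] w 0.007874321078838639 q [-0.0544  0.2864  1.7878 -0.0014  1.0643  0.116 ]
```

Emit:
{"method": "arm_command", "body": {
  "series": "0.01 0 0 0 0 0 -1;0 0 0 0 0 0 -1"
}}

```text
clock: 10.18
position: [0.5218, 0.0407, 0.12]
ee_rot: [0.457, 0.541, 0.455, -0.54]
contact_force: [-0.4, 0.3, 3.8]
width: 0.0079
```

Emit:
{"method": "arm_command", "body": {
  "series": "0.008 0 0 0 0 0 -1;0 0 0 0 0 0 -1"
}}

```text
clock: 10.35
position: [0.5219, 0.0406, 0.1199]
ee_rot: [0.457, 0.541, 0.455, -0.54]
contact_force: [-2.6, 0.3, 8.7]
width: 0.0082
```

```bash
python3 - <<'E'
from plan import *
from rig import get_image
import cv2
show()
s=get_image("side")[:,:,::-1].copy();cv2.imwrite("pics/s_k4.png",s)
g=cv2.cvtColor(s,6)
for r in range(150,190,2): print(r,g[r,220:250].tolist())
E
```

```text
t 10.35 p [0.5219 0.0406 0.1199] toolx [ 0.0039 -0.0015 -1.    ] y [ 0.9856 -0.1689  0.0041] F [-2.6366  0.3345  8.695 ] M [0.0211 0.4448 0.0642] w 0.00823756626304933 q [-0.0544  0.2866  1.7886 -0.0015  1.0625  0.1161]
150 [20, 16, 13, 16, 17, 21, 14, 16, 13, 16, 13, 16, 18, 23, 22, 20, 19, 18, 16, 17, 21, 17, 13, 19, 24, 18, 26, 15, 20, 16]
152 [20, 16, 19, 20, 15, 18, 12, 18, 18, 14, 16, 65, 102, 55, 45, 24, 13, 22, 18, 18, 17, 23, 18, 19, 13, 20, 15, 18, 19, 22]
154 [17, 14, 16, 21, 15, 17, 16, 14, 17, 12, 18, 76, 99, 98, 86, 36, 26, 11, 18, 20, 21, 17, 12, 22, 17, 12, 21, 16, 18, 20]
156 [15, 17, 17, 18, 20, 18, 15, 8, 17, 18, 18, 53, 100, 94, 96, 37, 13, 15, 17, 17, 16, 15, 20, 21, 21, 19, 21, 29, 41, 46]
158 [19, 18, 17, 14, 18, 18, 18, 19, 20, 20, 19, 29, 100, 99, 91, 50, 11, 18, 20, 18, 13, 16, 18, 23, 22, 19, 36, 52, 52, 49]
160 [18, 19, 19, 17, 16, 14, 18, 14, 20, 17, 13, 14, 54, 106, 100, 84, 7, 20, 19, 28, 38, 29, 18, 19, 19, 22, 45, 54, 50, 49]
162 [32, 33, 35, 20, 19, 16, 12, 18, 16, 15, 15, 22, 27, 55, 84, 70, 19, 15, 21, 35, 46, 40, 31, 17, 19, 20, 41, 55, 52, 54]
16
[... 922 characters left out ...]
42, 37, 45, 39, 21, 27, 29, 30, 27, 25, 38, 52, 44, 30, 35, 42, 41, 40, 44]
180 [32, 30, 31, 33, 33, 44, 40, 44, 50, 43, 40, 48, 50, 48, 45, 25, 24, 23, 22, 23, 20, 29, 43, 50, 44, 32, 32, 43, 43, 41]
182 [32, 30, 35, 35, 33, 31, 37, 42, 45, 54, 43, 47, 59, 55, 57, 47, 32, 27, 33, 35, 39, 42, 45, 44, 51, 39, 28, 29, 43, 41]
184 [29, 27, 27, 26, 28, 32, 27, 38, 44, 47, 51, 45, 52, 53, 45, 50, 58, 59, 57, 54, 56, 51, 52, 54, 48, 47, 40, 37, 37, 35]
186 [31, 27, 31, 32, 34, 32, 28, 32, 31, 45, 45, 44, 48, 49, 54, 50, 48, 45, 40, 42, 47, 46, 42, 43, 42, 45, 45, 39, 25, 23]
188 [30, 31, 35, 33, 32, 34, 30, 30, 33, 37, 44, 44, 48, 45, 43, 40, 45, 43, 43, 43, 45, 43, 43, 47, 42, 45, 42, 46, 37, 20]
```

Contact came at TCP z = 0.120, which is the predicted slot-floor height, after no resistance at the crown. I'll relieve the push, let go, rise, shut the fingers, and press the key's top lightly. Seated, it should be at z = 0.123.

Emit:
{"method": "arm_command", "body": {
  "series": "-0.012 0 0 0 0 0 -1;0 0 0 0 0 0 -0.85;0 0 0 0 0 0 -0.75;0 0 0 0 0 0 -0.6;0 0 0 0 0 0 -0.6"
}}

```text
clock: 10.82
position: [0.5217, 0.0406, 0.1194]
ee_rot: [0.457, 0.541, 0.455, -0.54]
contact_force: [0.2, -0.1, 0.2]
width: 0.0173
```

Emit:
{"method": "arm_command", "body": {
  "series": "-0.04 0 0 0 0 0 -0.5;-0.06 0 0 0 0 0 -0.5;-0.1 0 0 0 0 0 -0.5;0 0 0 0 0 0 -1;0 0 0 0 0 0 -1;0 0 0 0 0 0 -1;0 0 0 0 0 0 -1;0 0 0 0 0 0 -1",
  "squeeze": 20
}}

```text
clock: 11.48
position: [0.5214, 0.0407, 0.1395]
ee_rot: [0.457, 0.541, 0.455, -0.54]
contact_force: [-0.2, -0.1, 0.3]
width: 0.0003
```

```bash
python3 - <<'E'
from plan import *
from rig import get_image
import cv2
show();to([.5212,.0405,.127],down(-9.6))
s=get_image("side")[:,:,::-1].copy();cv2.imwrite("pics/s_k5.png",s)
g=cv2.cvtColor(s,6)
for r in range(166,188,2): print(r,g[r,220:250].tolist())
E
```

```text
t 11.4833 p [0.5214 0.0407 0.1395] toolx [ 0.0024 -0.0014 -1.    ] y [ 0.9856 -0.1689  0.0026] F [-0.1802 -0.0765  0.3427] M [ 0.0043 -0.022  -0.0117] w 0.00034961941414956264 q [-0.0543  0.2674  1.7608 -0.0014  1.1109  0.116 ]
turn first (units pi, total) [-0.0007  0.0003 -0.0008] deg 0.2
then shift (units .1m, total) [ 0.1246 -0.0018  0.0022] | world [-0.0002 -0.0002 -0.0125]
shift in present axes [ 0.1246 -0.0021  0.0021]
166 [74, 77, 84, 89, 96, 101, 100, 51, 17, 19, 17, 19, 34, 39, 42, 28, 14, 29, 40, 44, 40, 47, 49, 50, 52, 48, 55, 48, 54, 54]
168 [63, 74, 81, 89, 94, 79, 47, 53, 43, 28, 36, 32, 38, 42, 43, 33, 17, 25, 40, 37, 38, 45, 39, 50, 52, 53, 52, 53, 54, 51]
170 [52, 66, 78, 81, 48, 42, 41, 36, 38, 46, 47, 31, 31, 36, 33, 31, 21, 33, 44, 47, 43, 42, 43, 39, 36, 32, 32, 29, 22, 26]
172 [45, 59, 76, 57, 38, 43, 42, 45, 53, 52, 60, 45, 25, 23, 20, 26, 24, 25, 29, 42, 50, 49, 45, 41, 35, 24, 31, 24, 26, 26]
174 [27, 53, 58, 38, 40, 36, 46, 47, 50, 57, 53, 56, 40, 16, 28, 29, 29, 27, 27, 33, 43, 57, 59, 33, 33, 27, 29, 26, 28, 27]
176 [25, 33, 44, 45, 42, 41, 47, 51, 45, 46, 58, 61, 54, 37, 23, 24, 25, 24, 28, 26, 36, 47, 47, 37, 27, 24, 27, 35, 37, 39]
178 [30, 31, 39, 38, 44, 42, 43, 48, 46, 50, 58, 56, 54, 51, 27, 26, 27, 25, 28, 24, 28, 34, 45, 40, 25, 37, 43, 39, 39, 41]
180 [31, 29, 32, 31, 40, 43, 40, 48, 47, 43, 41, 56, 55, 57, 50, 28, 23, 25, 24, 22, 24, 28, 41, 52, 42, 26, 34, 41, 39, 40]
182 [33, 32, 33, 28, 32, 30, 40, 42, 49, 45, 41, 48, 56, 56, 54, 45, 29, 29, 29, 41, 40, 41, 44, 46, 51, 39, 32, 39, 38, 43]
184 [31, 28, 32, 31, 34, 34, 33, 34, 43, 48, 47, 43, 50, 55, 46, 48, 59, 56, 57, 57, 54, 53, 50, 53, 48, 48, 40, 32, 41, 37]
186 [29, 31, 34, 30, 28, 28, 35, 30, 36, 46, 50, 42, 42, 50, 53, 54, 49, 48, 41, 45, 42, 43, 42, 43, 48, 46, 45, 39, 31, 27]
```

Emit:
{"method": "arm_command", "body": {
  "series": "0.05 0 0 0 0 0 -1;0.05 0 0 0 0 0 -1;0.04 0 0 0 0 0 -1;0 0 0 0 0 0 -1"
}}

```text
clock: 11.87
position: [0.5208, 0.0407, 0.1243]
ee_rot: [-0.456, -0.54, -0.455, 0.541]
contact_force: [0.3, -0.6, 1.0]
width: -0.0001
```

Emit:
{"method": "arm_command", "body": {
  "series": "0.01 0 0 0 0 0 -1;0 0 0 0 0 0 -1"
}}

```text
clock: 12.03
position: [0.5216, 0.0406, 0.1244]
ee_rot: [0.457, 0.541, 0.455, -0.54]
contact_force: [-0.2, 0.7, -0.2]
width: 0.0003
```

Emit:
{"method": "arm_command", "body": {
  "series": "0.01 0 0 0 0 0 -1;0 0 0 0 0 0 -1"
}}

```text
clock: 12.2
position: [0.5218, 0.0407, 0.1237]
ee_rot: [0.457, 0.541, 0.455, -0.54]
contact_force: [0.3, 0.4, 0.3]
width: 0.0001
```

Emit:
{"method": "arm_command", "body": {
  "series": "0.01 0 0 0 0 0 -1;0 0 0 0 0 0 -1"
}}

```text
clock: 12.37
position: [0.522, 0.0407, 0.1234]
ee_rot: [0.457, 0.541, 0.455, -0.54]
contact_force: [-1.2, 0.4, 2.2]
width: 0.0
```

Emit:
{"method": "arm_command", "body": {
  "series": "0.01 0 0 0 0 0 -1;0 0 0 0 0 0 -1"
}}

```text
clock: 12.53
position: [0.5219, 0.0406, 0.1232]
ee_rot: [0.457, 0.541, 0.454, -0.54]
contact_force: [-2.2, -0.1, 9.3]
width: 0.0003
```

Emit:
{"method": "arm_command", "body": {
  "series": "0.01 0 0 0 0 0 -1;0 0 0 0 0 0 -1"
}}

```text
clock: 12.7
position: [0.522, 0.0406, 0.123]
ee_rot: [0.457, 0.541, 0.454, -0.54]
contact_force: [-5.0, 0.6, 12.7]
width: -0.0001
```

Emit:
{"method": "arm_command", "body": {
  "series": "-0.1 0 0 0 0 0 -1;-0.3 0 0 0 0 0 -1;-0.3 0 0 0 0 0 0;-0.3 0 0 0 0 0 1;-0.2 0 0.1 0 0 0 1;0 0 0.3 0 0 0 1;0 0 0.3 0 0 0 1;0 0 0.3 0 0 0 1;0 0 0.3 0 0 0 1;0 0 0.3 0 0 0 1;0 0 0.2 0 0 0 1;0 0 0 0 0 0 1",
  "squeeze": 60
}}

```text
clock: 13.7
position: [0.4906, -0.1404, 0.2409]
ee_rot: [-0.457, -0.541, -0.453, 0.542]
contact_force: [1.0, -0.8, 0.0]
width: 0.0855
```

```bash
python3 - <<'E'
from plan import *;from crop import *;from geo import *;from rig import get_image
show()
s=get_image("side")[:,:,::-1].copy();t=get_image("top")[:,:,::-1].copy()
cv2.imwrite("pics/s_p0.png",s);cv2.imwrite("pics/t_p0.png",t)
def br(im): return (255*(np.clip(im/130.,0,1))**.7).astype(np.uint8)
sheet("pics/p0.png",[[c(br(s)//2,205,135,52,65,7),c(br(t)//2,150,250,66,50,5)]])
E
```

```text
t 13.7 p [ 0.4906 -0.1404  0.2409] toolx [ 0.0031 -0.004  -1.    ] y [ 0.985  -0.1728  0.0038] F [ 0.9506 -0.7874  0.0124] M [ 0.0424 -0.0217  0.0505] w 0.08550645018893728 q [-0.4134  0.1703  1.6233 -0.0024  1.3436 -0.2392]
(455, 702, 3)
```

View pics/p0.png

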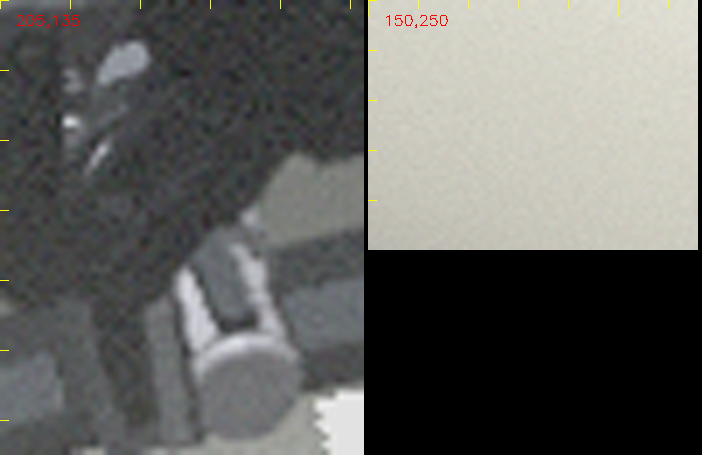

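The key shows sunk in the slot at crop (230,290), and its top was felt at z = 0.123, so it is fully seated. Next the pulley: I'll refine its centre from the rim's extremes in the first top picture.

```bash
python3 - <<'E'
from geo import *
from scipy.ndimage import map_coordinates as mc
np.set_printoptions(precision=4,suppress=True)
t=cv2.imread("pics/top0.png").astype(float);s=cv2.imread("pics/side0.png")
# lines across the pulley along its x (rim equator), at several axial offsets, rim radius at z=.0686
ax=np.array([.292,.956,0]);jx=np.array([.956,-.292,0]);H=np.array([.5337,-.132,.0686])
for yo in(8,-4,-14):
    for sg in(-1,1):
        ds=np.arange(32,50,1.)
        uv=proj("top",[H+ax*yo/1000+jx*sg*d/1000 for d in ds])
        v=[mc(t[:,:,k],[uv[:,1],uv[:,0]],order=1) for k in(0,2)]
        print(yo,sg,"B",v[0].astype(int).tolist(),"R",v[1].astype(int).tolist())
# side: front rim face ellipse from grey/contour vs bench
g=cv2.cvtColor(s,6)[232:302,262:326]
m=(g<92).astype(np.uint8);cs=max(cv2.findContours(m,0,1)[0],key=cv2.contourArea)[:,0]+[262,232]
# extremes of the front rim face at equator, horizontal scan
for yo in(-18,):
    for sg in(-1,1):
        ds=np.arange(32,50,1.);uv=proj("side",[H+ax*yo/1000+jx*sg*d/1000 for d in ds])
        v=[mc(s[:,:,k].astype(float),[uv[:,1],uv[:,0]],order=1) for k in(0,2)]
        print("side",yo,sg,"B",v[0].astype(int).tolist(),"R",v[1].astype(int).tolist(),uv[8])
E
```

```text
8 -1 B [71, 70, 68, 68, 69, 73, 80, 90, 105, 119, 127, 131, 131, 129, 127, 129, 129, 127] R [65, 64, 62, 63, 65, 69, 75, 87, 102, 117, 126, 130, 130, 128, 125, 127, 128, 128]
8 1 B [68, 63, 62, 66, 78, 90, 102, 114, 123, 128, 131, 133, 131, 128, 128, 128, 127, 126] R [62, 59, 61, 67, 79, 91, 101, 113, 121, 126, 130, 132, 131, 129, 127, 127, 127, 126]
-4 -1 B [94, 94, 94, 92, 89, 83, 77, 71, 76, 89, 112, 125, 132, 131, 130, 126, 126, 128] R [87, 86, 85, 84, 83, 76, 72, 69, 80, 94, 112, 124, 131, 130, 129, 126, 126, 128]
-4 1 B [83, 80, 79, 76, 75, 76, 81, 96, 110, 124, 131, 133, 132, 130, 130, 128, 127, 127] R [74, 72, 71, 70, 70, 71, 75, 91, 106, 122, 130, 131, 130, 129, 128, 127, 126, 126]
-14 -1 B [88, 84, 79, 75, 75, 67, 59, 59, 71, 97, 114, 125, 127, 128, 127, 127, 127, 128] R [81, 79, 78, 79, 82, 83, 83, 82, 89, 104, 116, 124, 125, 126, 125, 126, 127, 128]
-14 1 B [94, 91, 86, 81, 79, 83, 89, 98, 110, 121, 126, 129, 129, 129, 129, 129, 128, 129] R [84, 82, 79, 75, 74, 78, 85, 96, 108, 120, 125, 128, 128, 128, 128, 128, 127, 128]
side -18 -1 B [52, 50, 51, 52, 52, 51, 50, 50, 41, 37, 41, 86, 129, 125, 124, 124, 122, 121] R [49, 48, 47, 48, 49, 49, 48, 48, 58, 65, 63, 95, 129, 128, 127, 126, 124, 123] [270.4001 272.6283]
side -18 1 B [52, 52, 51, 51, 50, 50, 53, 60, 92, 126, 124, 121, 116, 118, 119, 119, 118, 117] R [50, 51, 50, 48, 46, 46, 49, 60, 95, 131, 127, 124, 121, 121, 121, 121, 120, 121] [320.4736 263.0704]
```

```bash
python3 -c "
from plan import *
show();to([.5321,-.1357,.11],down(-17))"
```

```text
t 13.8 p [ 0.4909 -0.137   0.2409] toolx [ 0.0032 -0.0007 -1.    ] y [ 0.9853 -0.1709  0.0033] F [-0.3173  0.1103 -0.996 ] M [ 0.0231 -0.0162  0.0541] w 0.08515631234885589 q [-0.4092  0.1698  1.6241  0.0007  1.3445 -0.2376]
turn first (units pi, total) [ 0.0398 -0.     -0.001 ] deg 7.16
then shift (units .1m, total) [ 1.3087  0.3904 -0.1327] | world [ 0.0412  0.0013 -0.1309]
shift in present axes [ 1.31    0.3997 -0.0832]
```

Emit:
{"method": "arm_command", "body": {
  "series": "0 0 0 0.02 0 -0.0005 1;0 0 0 0.0198 0 -0.0005 1;0 0.1 -0.03 0 0 0 1;0 0.1 -0.04 0 0 0 1;0.1 0.1 -0.04 0 0 0 1;0.2 0.09 -0.023 0 0 0 1;0.2 0 0 0 0 0 1;0.2 0 0 0 0 0 1;0.1 0 0 0 0 0 1;0 0 0 0 0 0 1;0 0 0 0 0 0 1"
}}

```text
clock: 14.72
position: [0.5326, -0.1349, 0.1603]
ee_rot: [-0.421, -0.568, -0.422, 0.568]
contact_force: [0.1, 0.0, 0.2]
width: 0.0852
```

```bash
python3 - <<'E'
from plan import *;from crop import *;from geo import *;from rig import get_image
show();to([.5321,-.1357,.0436],down(-17))
s=get_image("side")[:,:,::-1].copy()
cv2.imwrite("pics/s_p1.png",s)
def br(im): return (255*(np.clip(im/130.,0,1))**.7).astype(np.uint8)
sheet("pics/p1.png",[[c(br(s)//2,225,180,130,125,5)]])
E
```

```text
t 14.7167 p [ 0.5326 -0.1349  0.1603] toolx [-0.0009 -0.0001 -1.    ] y [ 0.9571 -0.2897 -0.0009] F [0.1205 0.0379 0.1757] M [ 0.0183 -0.0236  0.0471] w 0.08518094257800544 q [-0.3744  0.2878  1.6726 -0.0005  1.1821 -0.0803]
turn first (units pi, total) [0.0009 0.0001 0.0003] deg 0.17
then shift (units .1m, total) [ 1.1671 -0.0023  0.0092] | world [-0.0005 -0.0008 -0.1167]
shift in present axes [ 1.1671 -0.0014  0.0087]
(625, 654, 3)
```

View pics/p1.png

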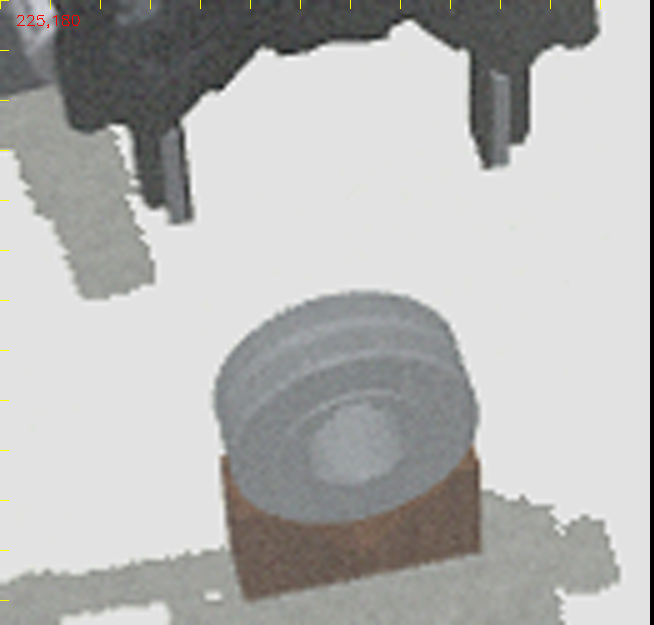

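The view shows both fingers straddling the pulley, with pad tips at (262,224) and (322,214) and the rim at about (268..320). I'll compare the tips with their predicted pixels.

```bash
python3 - <<'E'
from geo import *
ax=np.array([.292,.956,0]);jx=np.array([.956,-.292,0]);P=np.array([.5326,-.1349,.1603])
for z in(.011,.014): print(proj("side",[P+jx*sg*.0426+ax*a+[0,0,z] for sg in(-1,1) for a in(-.011,.011)]).round(1).tolist())
E
```

```text
[[263.4, 225.6], [260.7, 214.9], [321.5, 215.3], [317.8, 204.9]]
[[263.2, 224.2], [260.5, 213.5], [321.5, 213.8], [317.8, 203.4]]
```

Emit:
{"method": "arm_command", "body": {
  "series": "0.1 0 0 0 0 0 1;0.2 0.001 0 0 0 0 1;0.2 0.001 0 0 0 0 1;0.15 0 0 0 0 0 1;0.1 0 0 0 0 0 1;0.1 0 0 0 0 0 1;0.05 0 0 0 0 0 1;0.05 0 0 0 0 0 1;0 0 0 0 0 0 1"
}}

```text
clock: 15.52
position: [0.5322, -0.1354, 0.0654]
ee_rot: [-0.421, -0.568, -0.421, 0.568]
contact_force: [-0.7, -0.5, -0.5]
width: 0.0855
```

Emit:
{"method": "arm_command", "body": {
  "series": "0.05 0 0 0 0 0 1;0.05 0 0 0 0 0 1;0.05 0 0 0 0 0 1;0.05 0 0 0 0 0 1;0 0 0 0 0 0 1"
}}

```text
clock: 15.93
position: [0.5316, -0.1351, 0.0448]
ee_rot: [-0.421, -0.568, -0.422, 0.569]
contact_force: [0.3, -0.6, -1.1]
width: 0.0854
```

```bash
python3 -c "
from plan import *
show();to([.5321,-.1357,.0436],down(-17))"
```

```text
t 15.9333 p [ 0.5316 -0.1351  0.0448] toolx [-0.0018  0.0001 -1.    ] y [ 0.9568 -0.2906 -0.0018] F [ 0.2581 -0.5755 -1.126 ] M [-0.0105  0.0086  0.0027] w 0.08540428237038832 q [-0.3754  0.4066  1.824  -0.0008  0.9127 -0.08  ]
turn first (units pi, total) [0.0006 0.0002 0.0006] deg 0.15
then shift (units .1m, total) [0.012  0.0065 0.004 ] | world [ 0.0005 -0.0006 -0.0012]
shift in present axes [0.012  0.0065 0.004 ]
```

Emit:
{"method": "arm_command", "body": {
  "series": "0.01 0.009 0 0 0 0.0005 1;0 0 0 0 0 0 0.9;0 0 0 0 0 0 0.85;0 0 0 0 0 0 0.85;0 0 0 0 0 0 0.85",
  "squeeze": 20
}}

```text
clock: 16.35
position: [0.5324, -0.1354, 0.045]
ee_rot: [-0.421, -0.568, -0.421, 0.568]
contact_force: [-1.7, 0.7, 1.6]
width: 0.0795
```

```bash
python3 -c "
from plan import *
show()"
```

```text
t 16.35 p [ 0.5324 -0.1354  0.045 ] toolx [ 0.     -0.0007 -1.    ] y [ 0.9569 -0.2903  0.0002] F [-1.7244  0.715   1.5943] M [0.1767 0.5589 0.0492] w 0.07954320544457257 q [-0.3752  0.4066  1.8235 -0.0008  0.9112 -0.0802]
```

Emit:
{"method": "arm_command", "body": {
  "series": "0 0 0 0 0 0 0.7;0 0 0 0 0 0 0.7;0 0 0 0 0 0 0.7;0 0 0 0 0 0 0.7",
  "squeeze": 70
}}

```text
clock: 16.68
position: [0.5324, -0.1354, 0.0456]
ee_rot: [-0.421, -0.568, -0.421, 0.568]
contact_force: [-4.3, 1.2, 7.1]
width: 0.0783
```

Emit:
{"method": "arm_command", "body": {
  "series": "-0.02 0 0 0 0 0 0.7;-0.05 0 0 0 0 0 0.7;-0.1 0 0 0 0 0 0.7;-0.2 0 0 0 0 0 0.7;-0.2 0 0 0 0 0 0.7;-0.2 0 0 0 0 0 0.7;-0.1 0 0 0 0 0 0.7;0 0 0 0 0 0 0.7;0 0 0 0 0 0 0.7"
}}

```text
clock: 17.43
position: [0.5332, -0.1356, 0.1321]
ee_rot: [0.422, 0.568, 0.42, -0.568]
contact_force: [-0.1, -0.1, -4.3]
width: 0.0783
```

```bash
python3 - <<'E'
from plan import *;from crop import *;from geo import *;from rig import get_image
show()
s=get_image("side")[:,:,::-1].copy();t=get_image("top")[:,:,::-1].copy()
cv2.imwrite("pics/s_p2.png",s);cv2.imwrite("pics/t_p2.png",t)
def br(im): return (255*(np.clip(im/130.,0,1))**.7).astype(np.uint8)
sheet("pics/p2.png",[[c(br(s)//2,225,180,110,120,4),c(br(t)//2,140,240,90,90,4)]])
E
```

```text
t 17.4333 p [ 0.5332 -0.1356  0.1321] toolx [ 0.0025 -0.0014 -1.    ] y [ 0.9568 -0.2906  0.0028] F [-0.1199 -0.0815 -4.2565] M [ 0.0362  0.0249 -0.0343] w 0.07830576380632401 q [-0.3752  0.3119  1.7145 -0.0005  1.1124 -0.0801]
(480, 808, 3)
```

View pics/p2.png

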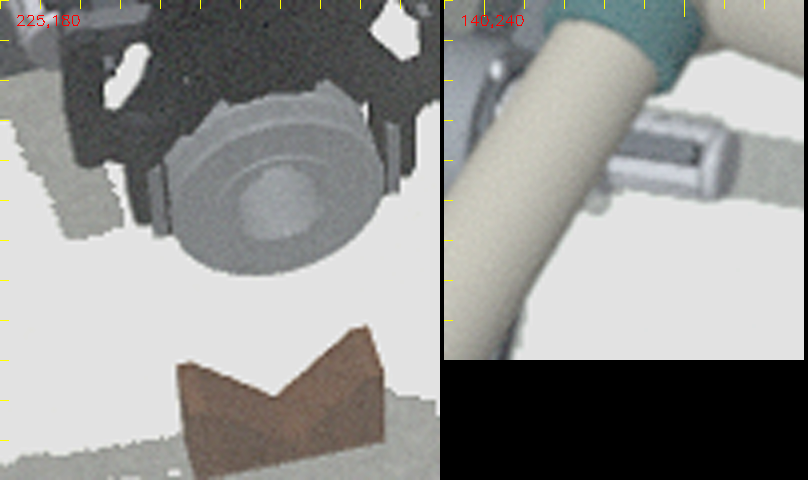

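The pulley is held (−4.3 N, about 0.43 kg) and clear of the V-block. Checking its attitude against the prediction and planning the approach.

```bash
python3 - <<'E'
from geo import *;from plan import *
a=np.radians(90-16.9);ax=np.array([np.cos(a),np.sin(a),0]);P=np.array([.5332,-.1356,.1321]);H=P+.0036*ax+[0,0,.023]
f=H-.018*ax
print("pred bore",proj("side",[H-.020*ax])[0],"seen 295.75 230")
print("pred rim front top/bot",proj("side",[f+[0,0,.04],f-[0,0,.04]]).tolist(),"seen ~296,210 / 291,248")
s=cv2.cvtColor(cv2.imread("pics/s_p2.png"),6)
uv=proj("side",[f+[0,0,z/1000] for z in range(-46,-33)]);print("bot edge",[int(s[int(round(v)),int(round(u))]) for u,v in uv])
uv=proj("side",[H+.010*ax+[0,0,z/1000] for z in range(34,48)]);print("top back edge",[int(s[int(round(v)),int(round(u))]) for u,v in uv],uv[0],uv[-1])
to([.5107,-.0206,.132],down(-9.6))
E
```

```text
pred bore [294.4246 230.935 ] seen 295.75 230
pred rim front top/bot [[293.2045685017724, 210.4792417982789], [295.0037435725541, 248.1236641864026]] seen ~296,210 / 291,248
bot edge [138, 139, 139, 139, 139, 139, 98, 98, 57, 57, 58, 58, 62]
top back edge [18, 18, 22, 22, 20, 20, 21, 21, 17, 22, 22, 20, 20, 26] [289.2142 200.0211] [288.8685 193.4583]
turn first (units pi, total) [-0.0405  0.0001  0.0003] deg 7.29
then shift (units .1m, total) [-0.0139 -0.402  -1.0939] | world [-0.0214  0.1146  0.0014]
shift in present axes [-0.0139 -0.5376 -1.034 ]
```

Emit:
{"method": "arm_command", "body": {
  "series": "0 0 0 -0.01 0 0 0.7;0 0 0 -0.015 0 0 0.7;0 0 0 -0.0155 0 0.0003 0.7;0 -0.05 -0.1 0 0 0 0.7;0 -0.05 -0.2 0 0 0 0.7;0 -0.1 -0.2 0 0 0 0.7;0 -0.1 -0.2 0 0 0 0.7;0 -0.05 -0.2 0 0 0 0.7;0 -0.05 -0.14 0 0 0 0.7;0 0 -0.05 0 0 0 0.7;0 0 0 0 0 0 0.7;0 0 0 0 0 0 0.7"
}}

```text
clock: 18.53
position: [0.5118, -0.0214, 0.1313]
ee_rot: [0.457, 0.54, 0.456, -0.54]
contact_force: [0.3, 0.2, -4.4]
width: 0.0782
```

Emit:
{"method": "arm_command", "body": {
  "series": "0.1 0 0 0 0 0 0.7;0.2 0 0 0 0 0 0.7;0.1 0 0 0 0 0 0.7;0.05 0 0 0 0 0 0.7;0.02 0 0 0 0 0 0.7;0 0 0 0 0 0 0.7;0 0 0 0 0 0 0.7"
}}

```text
clock: 19.12
position: [0.5125, -0.0218, 0.085]
ee_rot: [0.457, 0.541, 0.455, -0.54]
contact_force: [0.8, -0.3, -4.2]
width: 0.0779
```

```bash
python3 - <<'E'
from plan import *;from geo import *;from crop import *;from rig import get_image
show();to([.5107,-.0206,.082],down(-9.6))
t=get_image("top")[:,:,::-1].copy();s=get_image("side")[:,:,::-1].copy();cv2.imwrite("pics/t_p3.png",t);cv2.imwrite("pics/s_p3.png",s)
g=cv2.cvtColor(t,6)
for r in range(255,300,2): print(r,g[r,180:250:2].tolist())
E
```

```text
t 19.1167 p [ 0.5125 -0.0218  0.085 ] toolx [ 0.0032 -0.0014 -1.    ] y [ 0.9859 -0.1672  0.0034] F [ 0.7581 -0.3078 -4.2054] M [-0.057   0.0421 -0.0097] w 0.07790737749144058 q [-0.1776  0.3112  1.8569 -0.001   0.97   -0.009 ]
turn first (units pi, total) [-0.0001  0.0003 -0.0011] deg 0.21
then shift (units .1m, total) [ 0.0299 -0.0196 -0.0088] | world [-0.0018  0.0012 -0.003 ]
shift in present axes [ 0.0298 -0.0197 -0.0088]
255 [85, 112, 116, 117, 116, 116, 116, 113, 113, 96, 74, 56, 54, 37, 30, 48, 39, 40, 40, 40, 33, 33, 32, 29, 27, 29, 24, 19, 18, 19, 20, 10, 23, 49, 78]
257 [97, 119, 118, 119, 120, 117, 116, 117, 110, 89, 68, 53, 52, 31, 36, 52, 45, 42, 38, 35, 38, 32, 24, 28, 25, 26, 29, 22, 11, 25, 17, 20, 14, 33, 56]
259 [87, 113, 121, 119, 115, 120, 120, 120, 106, 81, 64, 56, 48, 28, 32, 48, 45, 42, 36, 38, 35, 31, 28, 20, 28, 23, 28, 31, 18, 21, 20, 15, 46, 61, 55]
261 [102, 115, 119, 119, 118, 122, 126, 123, 101, 78, 63, 55, 36, 37, 35, 52, 42, 37, 36, 37, 39, 24, 22, 27, 24, 29, 38, 25, 30, 17, 18, 15, 47, 57, 57]
263 [116, 119, 118, 118, 120, 123, 124, 120, 101, 74, 57,
[... 2127 characters left out ...]
37, 26, 46, 43, 37, 35, 34, 36, 31, 29, 26, 31, 35, 59, 53, 37, 29, 24, 27, 6, 14, 23, 66, 70, 76]
293 [106, 103, 105, 106, 105, 106, 93, 76, 65, 50, 38, 24, 41, 44, 39, 35, 34, 31, 29, 29, 27, 21, 50, 58, 42, 29, 24, 18, 20, 18, 10, 44, 68, 60, 79]
295 [105, 106, 105, 107, 105, 104, 89, 73, 57, 51, 37, 25, 38, 47, 38, 34, 31, 32, 29, 32, 29, 35, 56, 45, 31, 25, 24, 23, 9, 21, 36, 59, 55, 58, 75]
297 [102, 102, 104, 103, 102, 103, 87, 65, 54, 47, 30, 25, 39, 42, 35, 40, 36, 32, 32, 29, 25, 48, 47, 25, 23, 23, 15, 12, 24, 26, 58, 64, 56, 62, 78]
299 [100, 101, 99, 103, 101, 101, 91, 74, 58, 50, 42, 27, 37, 38, 33, 33, 33, 31, 26, 34, 42, 44, 30, 25, 32, 22, 21, 14, 24, 58, 57, 62, 55, 72, 81]
```

Emit:
{"method": "arm_command", "body": {
  "series": "0.015 -0.01 -0.009 0 0 -0.001 0.7;0.015 -0.01 0 0 0 0 0.7;0 0 -0.05 0 0 0 0.7;0 0 -0.05 0 0 0 0.7;0 0 0 0 0 0 0.7;0 0 0 0 0 0 0.7"
}}

```text
clock: 19.72
position: [0.5119, -0.0099, 0.0817]
ee_rot: [-0.457, -0.54, -0.457, 0.54]
contact_force: [-0.6, -0.4, -5.2]
width: 0.0786
```

```bash
cat > ax.py <<'E'
from plan import *
S=np.array([.5247,.0619,.105]);ax=np.array([.1672,.9859,0]);jx=np.array([.9859,-.1672,0])
def rel():
    p,r,s=now();d=p-S;f=s["contact_force"];m=s["moment"]
    print("t %.2f hub out %.1f mm, lateral %.2f, dz %.2f"%(s["clock"],-d@ax*1e3-3.6,d@jx*1e3,(d[2]+.023)*1e3),"| F ax %.1f lat %.1f z %.1f"%(f@ax,f@jx,f[2]),"M ax %.2f lat %.2f z %.2f"%(m@ax,m@jx,m[2]),"toolx",r.as_matrix()[:,0],"yaw",np.degrees(np.arctan2(*r.as_matrix()[1::-1,1])).round(2),"w %.4f"%s["width"])
if __name__=="__main__": rel()
E
python3 ax.py
```

```text
t 19.72 hub out 69.3 mm, lateral -0.61, dz -0.27 | F ax -0.5 lat -0.5 z -5.2 M ax -0.02 lat -0.01 z -0.00 toolx [-0.0004 -0.0008 -1.    ] yaw -9.55 w 0.0786
```

Emit:
{"method": "arm_command", "body": {
  "series": "-0.003 0.005 -0.02 0 0 0 0.7;0 0 -0.02 0 0 0 0.7;0 0 -0.02 0 0 0 0.7;0 0 0 0 0 0 0.7;0 0 0 0 0 0 0.7"
}}

```text
clock: 20.13
position: [0.5133, -0.0045, 0.0819]
ee_rot: [-0.456, -0.54, -0.456, 0.54]
contact_force: [0.0, -0.3, -5.4]
width: 0.0786
```

Emit:
{"method": "arm_command", "body": {
  "series": "0 0 -0.02 0 0 0 0.7;0 0 0 0 0 0 0.7;0 0 0 0 0 0 0.7"
}}

```text
clock: 20.38
position: [0.5136, -0.0025, 0.0819]
ee_rot: [-0.456, -0.54, -0.456, 0.54]
contact_force: [0.0, 0.3, -4.7]
width: 0.0781
```

```bash
python3 ax.py
```

```text
t 20.38 hub out 61.8 mm, lateral -0.18, dz -0.05 | F ax 0.3 lat -0.0 z -4.7 M ax -0.01 lat -0.06 z -0.02 toolx [-0.0007 -0.0007 -1.    ] yaw -9.6 w 0.0781
```

Emit:
{"method": "arm_command", "body": {
  "series": "0 0 -0.02 0 0 0 0.7;0 0 0 0 0 0 0.7"
}}

```text
clock: 20.55
position: [0.5138, -0.0004, 0.0819]
ee_rot: [-0.456, -0.54, -0.456, 0.54]
contact_force: [0.1, 0.2, -5.2]
width: 0.0782
```

Emit:
{"method": "arm_command", "body": {
  "series": "0 0 -0.015 0 0 0 0.7;0 0 0 0 0 0 0.7;0 0 0 0 0 0 0.7"
}}

```text
clock: 20.8
position: [0.514, 0.0011, 0.0819]
ee_rot: [-0.456, -0.54, -0.457, 0.54]
contact_force: [-1.0, -0.1, -4.6]
width: 0.0782
```

```bash
python3 ax.py
```

```text
t 20.80 hub out 58.1 mm, lateral -0.42, dz -0.11 | F ax -0.2 lat -1.0 z -4.6 M ax 0.08 lat 0.04 z 0.06 toolx [-0.0011 -0.0005 -1.    ] yaw -9.6 w 0.0782
```

Emit:
{"method": "arm_command", "body": {
  "series": "0 0 -0.01 0 0 0 0.7;0 0 0 0 0 0 0.7"
}}

```text
clock: 20.97
position: [0.5141, 0.002, 0.0819]
ee_rot: [-0.456, -0.54, -0.457, 0.541]
contact_force: [-1.7, 0.3, -4.0]
width: 0.0783
```

```bash
python3 ax.py
```

```text
t 20.97 hub out 57.3 mm, lateral -0.45, dz -0.12 | F ax -0.0 lat -1.7 z -4.0 M ax 0.14 lat -0.01 z 0.01 toolx [-0.0012 -0.0007 -1.    ] yaw -9.59 w 0.0783
```

Emit:
{"method": "arm_command", "body": {
  "series": "0 0 -0.01 0 0 0 0.7;0 0 0 0 0 0 0.7"
}}

```text
clock: 21.13
position: [0.5142, 0.0029, 0.0819]
ee_rot: [-0.456, -0.54, -0.457, 0.541]
contact_force: [-1.2, -0.7, -3.6]
width: 0.0782
```

```bash
python3 ax.py
```

```text
t 21.13 hub out 56.3 mm, lateral -0.44, dz -0.13 | F ax -0.9 lat -1.1 z -3.6 M ax 0.20 lat -0.04 z 0.05 toolx [-0.0013 -0.0007 -1.    ] yaw -9.6 w 0.0782
```

Emit:
{"method": "arm_command", "body": {
  "series": "-0.002 -0.003 -0.01 0 0 0 0.7;0 0 0 0 0 0 0.7"
}}

```text
clock: 21.3
position: [0.5144, 0.004, 0.0822]
ee_rot: [-0.456, -0.54, -0.456, 0.54]
contact_force: [-0.8, -0.0, -4.3]
width: 0.0786
```

```bash
python3 ax.py
```

```text
t 21.30 hub out 55.2 mm, lateral -0.44, dz 0.16 | F ax -0.2 lat -0.8 z -4.3 M ax 0.11 lat -0.03 z 0.06 toolx [-0.0005 -0.0007 -1.    ] yaw -9.6 w 0.0786
```

Emit:
{"method": "arm_command", "body": {
  "series": "0 -0.001 -0.01 0 0 0 0.7;0 0 0 0 0 0 0.7"
}}

```text
clock: 21.47
position: [0.5146, 0.005, 0.0822]
ee_rot: [-0.456, -0.54, -0.456, 0.54]
contact_force: [-0.9, -0.6, -5.1]
width: 0.0781
```

```bash
python3 ax.py
```

```text
t 21.47 hub out 54.2 mm, lateral -0.45, dz 0.20 | F ax -0.7 lat -0.8 z -5.1 M ax 0.10 lat -0.12 z 0.02 toolx [-0.0004 -0.0007 -1.    ] yaw -9.6 w 0.0781
```

Emit:
{"method": "arm_command", "body": {
  "series": "0 0 -0.01 0 0 0 0.7;0 0 0 0 0 0 0.7"
}}

```text
clock: 21.63
position: [0.5147, 0.0059, 0.0821]
ee_rot: [-0.457, -0.54, -0.456, 0.54]
contact_force: [0.1, -0.5, -4.4]
width: 0.0784
```

```bash
python3 ax.py
```

```text
t 21.63 hub out 53.3 mm, lateral -0.47, dz 0.15 | F ax -0.5 lat 0.2 z -4.4 M ax 0.18 lat -0.11 z -0.02 toolx [-0.0006 -0.0008 -1.    ] yaw -9.6 w 0.0784
```

The long boss is past the key's outer end with no axial force, so the keyway is on the key. I'll continue in small steps.

Emit:
{"method": "arm_command", "body": {
  "series": "0 0 -0.015 0 0 0 0.7;0 0 -0.015 0 0 0 0.7;0 0 0 0 0 0 0.7"
}}

```text
clock: 21.88
position: [0.5152, 0.0091, 0.0822]
ee_rot: [-0.456, -0.54, -0.456, 0.54]
contact_force: [-0.7, 0.7, -4.2]
width: 0.0786
```

```bash
python3 ax.py
```

```text
t 21.88 hub out 50.0 mm, lateral -0.50, dz 0.17 | F ax 0.6 lat -0.8 z -4.2 M ax 0.12 lat -0.07 z -0.01 toolx [-0.0005 -0.0005 -1.    ] yaw -9.6 w 0.0786
```

Emit:
{"method": "arm_command", "body": {
  "series": "0 0 -0.015 0 0 0 0.7;0 0 -0.015 0 0 0 0.7;0 0 0 0 0 0 0.7"
}}

```text
clock: 22.13
position: [0.5157, 0.012, 0.0822]
ee_rot: [-0.456, -0.54, -0.456, 0.54]
contact_force: [-0.6, 0.0, -4.5]
width: 0.0784
```

```bash
python3 ax.py
```

```text
t 22.13 hub out 47.1 mm, lateral -0.54, dz 0.16 | F ax -0.0 lat -0.6 z -4.5 M ax 0.10 lat -0.06 z -0.02 toolx [-0.0006 -0.0006 -1.    ] yaw -9.6 w 0.0784
```

Emit:
{"method": "arm_command", "body": {
  "series": "0 0 -0.015 0 0 0 0.7;0 0 -0.015 0 0 0 0.7;0 0 0 0 0 0 0.7"
}}

```text
clock: 22.38
position: [0.5161, 0.0149, 0.0821]
ee_rot: [-0.456, -0.54, -0.456, 0.54]
contact_force: [-0.9, -1.1, -3.8]
width: 0.0784
```

```bash
python3 ax.py
```

```text
t 22.38 hub out 44.2 mm, lateral -0.58, dz 0.15 | F ax -1.3 lat -0.7 z -3.8 M ax 0.17 lat -0.13 z -0.03 toolx [-0.0007 -0.0008 -1.    ] yaw -9.59 w 0.0784
```

Emit:
{"method": "arm_command", "body": {
  "series": "0 0 -0.015 0 0 0 0.7;0 0 -0.015 0 0 0 0.7;0 0 -0.015 0 0 0 0.7;0 0 0 0 0 0 0.7"
}}

```text
clock: 22.72
position: [0.5168, 0.0191, 0.0821]
ee_rot: [-0.457, -0.539, -0.456, 0.541]
contact_force: [-1.8, -3.6, -4.2]
width: 0.0786
```

```bash
python3 ax.py
```

```text
t 22.72 hub out 39.9 mm, lateral -0.61, dz 0.13 | F ax -3.8 lat -1.2 z -4.2 M ax 0.15 lat -0.51 z -0.04 toolx [-0.0009 -0.0013 -1.    ] yaw -9.58 w 0.0786
```

Emit:
{"method": "arm_command", "body": {
  "series": "0 0 -0.015 0 0 0 0.7;0 0 -0.015 0 0 0 0.7;0 0 -0.015 0 0 0 0.7;0 0 0 0 0 0 0.7"
}}

```text
clock: 23.05
position: [0.5174, 0.0231, 0.0821]
ee_rot: [-0.457, -0.539, -0.456, 0.541]
contact_force: [-1.1, -5.6, -4.8]
width: 0.0781
```

```bash
python3 ax.py
```

```text
t 23.05 hub out 35.9 mm, lateral -0.66, dz 0.09 | F ax -5.7 lat -0.1 z -4.8 M ax 0.19 lat -0.71 z -0.07 toolx [-0.0012 -0.002  -1.    ] yaw -9.58 w 0.0781
```

Emit:
{"method": "arm_command", "body": {
  "series": "0 0 -0.015 0 0 0 0.7;0 0 -0.015 0 0 0 0.7;0 0 -0.015 0 0 0 0.7;0 0 0 0 0 0 0.7"
}}

```text
clock: 23.38
position: [0.5181, 0.0274, 0.0821]
ee_rot: [-0.457, -0.539, -0.456, 0.541]
contact_force: [-1.3, -6.2, -3.8]
width: 0.0782
```

```bash
python3 ax.py
```

```text
t 23.38 hub out 31.5 mm, lateral -0.75, dz 0.08 | F ax -6.3 lat -0.2 z -3.8 M ax 0.19 lat -0.84 z -0.09 toolx [-0.0014 -0.0021 -1.    ] yaw -9.58 w 0.0782
```

Emit:
{"method": "arm_command", "body": {
  "series": "0 0 -0.015 0 0 0 0.7;0 0 -0.015 0 0 0 0.7;0 0 0 0 0 0 0.7"
}}

```text
clock: 23.63
position: [0.5185, 0.0303, 0.0821]
ee_rot: [-0.457, -0.539, -0.456, 0.541]
contact_force: [-1.3, -5.5, -2.5]
width: 0.0781
```

```bash
python3 ax.py
```

```text
t 23.63 hub out 28.6 mm, lateral -0.80, dz 0.10 | F ax -5.7 lat -0.3 z -2.5 M ax 0.23 lat -0.81 z -0.12 toolx [-0.0015 -0.0022 -1.    ] yaw -9.59 w 0.0781
```

Emit:
{"method": "arm_command", "body": {
  "series": "0 0 -0.015 0 0 0 0.7;0 0 -0.015 0 0 0 0.7;0 0 0 0 0 0 0.7"
}}

```text
clock: 23.88
position: [0.519, 0.0333, 0.0821]
ee_rot: [-0.457, -0.539, -0.456, 0.541]
contact_force: [-2.8, -5.9, -4.0]
width: 0.078
```

```bash
python3 ax.py
```

```text
t 23.88 hub out 25.6 mm, lateral -0.82, dz 0.12 | F ax -6.3 lat -1.8 z -4.0 M ax 0.23 lat -0.81 z -0.17 toolx [-0.0015 -0.0022 -1.    ] yaw -9.59 w 0.0780
```

Emit:
{"method": "arm_command", "body": {
  "series": "0 0 -0.01 0 0 0 0.7;0 0 -0.01 0 0 0 0.7;0 0 0 0 0 0 0.7"
}}

```text
clock: 24.13
position: [0.5193, 0.0352, 0.0821]
ee_rot: [-0.457, -0.539, -0.456, 0.541]
contact_force: [-0.9, -6.3, -4.2]
width: 0.0782
```

```bash
python3 ax.py
```

```text
t 24.13 hub out 23.7 mm, lateral -0.84, dz 0.08 | F ax -6.4 lat 0.2 z -4.2 M ax 0.12 lat -0.88 z -0.16 toolx [-0.0016 -0.0022 -1.    ] yaw -9.6 w 0.0782
```

Home should be near hub 20 mm (±2). I'll take 1–2 mm steps until the axial force rises.

Emit:
{"method": "arm_command", "body": {
  "series": "0 0 -0.01 0 0 0 0.7;0 0 -0.005 0 0 0 0.7;0 0 0 0 0 0 0.7"
}}

```text
clock: 24.38
position: [0.5196, 0.0366, 0.0821]
ee_rot: [-0.457, -0.539, -0.456, 0.541]
contact_force: [-2.2, -6.2, -2.7]
width: 0.0781
```

```bash
python3 ax.py
```

```text
t 24.38 hub out 22.2 mm, lateral -0.83, dz 0.10 | F ax -6.5 lat -1.1 z -2.7 M ax 0.16 lat -0.91 z -0.11 toolx [-0.0016 -0.0023 -1.    ] yaw -9.59 w 0.0781
```

Emit:
{"method": "arm_command", "body": {
  "series": "0 0 -0.01 0 0 0 0.7;0 0 0 0 0 0 0.7"
}}

```text
clock: 24.55
position: [0.5197, 0.0373, 0.0821]
ee_rot: [-0.457, -0.539, -0.456, 0.541]
contact_force: [-1.7, -6.9, -3.4]
width: 0.0784
```

```bash
python3 ax.py
```

```text
t 24.55 hub out 21.5 mm, lateral -0.82, dz 0.09 | F ax -7.1 lat -0.5 z -3.4 M ax 0.20 lat -1.06 z -0.19 toolx [-0.0017 -0.0028 -1.    ] yaw -9.59 w 0.0784
```

Emit:
{"method": "arm_command", "body": {
  "series": "0 0 -0.01 0 0 0 0.7;0 0 0 0 0 0 0.7"
}}

```text
clock: 24.72
position: [0.5197, 0.0373, 0.0821]
ee_rot: [-0.457, -0.538, -0.456, 0.542]
contact_force: [-3.3, -9.7, -3.6]
width: 0.0781
```

```bash
python3 ax.py
```

```text
t 24.72 hub out 21.5 mm, lateral -0.82, dz 0.10 | F ax -10.1 lat -1.6 z -3.6 M ax 0.17 lat -1.52 z -0.26 toolx [-0.0021 -0.0047 -1.    ] yaw -9.56 w 0.0781
```

Emit:
{"method": "arm_command", "body": {
  "series": "0 0 -0.008 0 0 0 0.7;0 0 0 0 0 0 0.7"
}}

```text
clock: 24.88
position: [0.5197, 0.0373, 0.0821]
ee_rot: [-0.458, -0.538, -0.456, 0.542]
contact_force: [-3.2, -12.7, -2.8]
width: 0.0783
```

```bash
python3 ax.py
```

```text
t 24.88 hub out 21.5 mm, lateral -0.83, dz 0.10 | F ax -13.0 lat -1.0 z -2.8 M ax 0.19 lat -1.83 z -0.28 toolx [-0.0024 -0.0061 -1.    ] yaw -9.54 w 0.0783
```

A hard stop at an unchanged position under 13 N. I'll ease off, open slowly, rise straight up and look.

Emit:
{"method": "arm_command", "body": {
  "series": "0 0 0.006 0 0 0 0.7;0 0 0.006 0 0 0 0.8;0 0 0 0 0 0 0.85;0 0 0 0 0 0 0.9;0 0 0 0 0 0 0.95;0 0 0 0 0 0 1;0 0 0 0 0 0 1;0 0 0 0 0 0 1"
}}

```text
clock: 25.55
position: [0.521, 0.0394, 0.0827]
ee_rot: [0.457, 0.54, 0.456, -0.54]
contact_force: [1.3, -0.8, 0.1]
width: 0.0857
```

```bash
python3 ax.py
```

```text
t 25.55 hub out 19.1 mm, lateral 0.15, dz 0.69 | F ax -0.5 lat 1.4 z 0.1 M ax 0.05 lat -0.01 z 0.02 toolx [ 0.0012 -0.0002 -1.    ] yaw -9.6 w 0.0857
```

Emit:
{"method": "arm_command", "body": {
  "series": "0 -0.007 0 0 0 0 1;-0.03 0 0 0 0 0 1;-0.05 0 0 0 0 0 1;-0.1 0 0 0 0 0 1;-0.1 0 0 0 0 0 1;-0.2 0 0 0 0 0 1;-0.2 0 0 0 0 0 1;-0.3 0 0 0 0 0 1;-0.3 0 0 0 0 0 1;-0.2 0 0 0 0 0 1;0 0 0 0 0 0 1"
}}

```text
clock: 26.47
position: [0.5227, 0.0391, 0.2364]
ee_rot: [0.459, 0.543, 0.454, -0.537]
contact_force: [0.4, -0.0, 0.5]
width: 0.0852
```

Emit:
{"method": "arm_command", "body": {
  "series": "0 -0.15 0.15 0 0 0 1;0 -0.2 0.25 0 0 0 1;0 -0.2 0.25 0 0 0 1;0 -0.2 0.25 0 0 0 1;0 -0.2 0.25 0 0 0 1;0 -0.2 0.25 0 0 0 1;0 -0.2 0.25 0 0 0 1;0 -0.2 0.25 0 0 0 1;0 0 0.25 0 0 0 1;0 0 0.25 0 0 0 1;0 0 0.2 0 0 0 1;0 0 0 0 0 0 1"
}}

```text
clock: 27.47
position: [0.3231, -0.1945, 0.2308]
ee_rot: [-0.456, -0.54, -0.455, 0.542]
contact_force: [0.1, 0.0, 0.3]
width: 0.0855
```

```bash
python3 - <<'E'
from plan import *;from crop import *;from geo import *;from rig import get_image
show()
s=get_image("side")[:,:,::-1].copy();t=get_image("top")[:,:,::-1].copy()
cv2.imwrite("pics/s_f.png",s);cv2.imwrite("pics/t_f.png",t)
def br(im): return (255*(np.clip(im/130.,0,1))**.7).astype(np.uint8)
sheet("pics/f.png",[[c(br(s)//2,190,120,75,95,5),c(br(t)//2,145,240,80,80,5)]])
E
```

```text
t 27.4667 p [ 0.3231 -0.1945  0.2308] toolx [-0.0003 -0.0036 -1.    ] y [ 0.9854 -0.1704  0.0003] F [0.0796 0.0284 0.2569] M [0.0888 0.0104 0.0174] w 0.08554837129950502 q [-0.7242 -0.031   1.8728 -0.003   1.2976 -0.5522]
(475, 783, 3)
```

View pics/f.png

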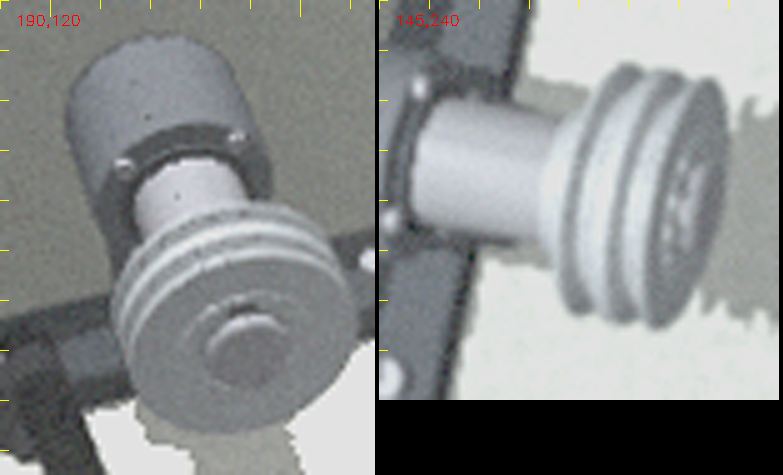

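The last view shows the pulley on the shaft with its boss flush against the collar. The boss edge is at u≈177.2 in top (about 177.0 expected when home), and the shaft tip and key stand in the bore. The arm is clear, so I'm handing in.

```bash
python3 -c "
from rig import ticket
print(ticket.sign_off())"
```

```text
the job is handed in; nothing more can be done
None
```

The key is seated in the shaft slot and the pulley is on the shaft, home against the shoulder. I handed the job in at about 27.6 s of the 72 s allowed, with the arm clear of everything.

- **Key:** It went into the slot with no resistance at the mouth and met the floor at the predicted height. I let go and pressed its top with the shut fingers: it was at 0.123 m, the fully seated height, under about 13 N.
- **Pulley:** I lifted it from the V-block by its rim and slid it on long boss first. The axial force was about 6 N while sliding. It then stopped dead and did not move further under 13 N, so I eased off and opened the gripper.
- **Final picture:** The boss lies flush against the collar in the top view, within a fraction of a pixel of where home should be. The shaft tip and key end show in the bore.
- **Bystanders:** The arm never went near the sieve, jar or straightedge, but I did not check them again in a picture.

Some readings disagreed:
- **Grip width:** The gripper read 8 mm while holding the 10 mm wide key. The picture showed the key lying flat, so I took this to be the pads splaying at their tips.
- **Stop position:** The pulley stopped about 1.5 mm short of my camera estimate of the shoulder, and about 0.8 mm to one side of my estimate of the axis. Both are within the camera's accuracy of about 2 mm, so I trusted the firm stop and the final picture.

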